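# Load a compressor plate into the stereo microscope and hold it home

## Robot

A 7-joint arm with a two-finger parallel gripper is mounted at the origin on the work surface. World frame = base frame: x ahead of the robot, y to its left, z up, the work surface at z = 0. Lengths are in m, angles in rad, forces in N, time in s.
With the tool pointing down it reaches from about 0.425 to 0.825 m from the base axis. Payload 3.6 kg.
Tool frame: the origin (TCP) lies at the very end of the fingers, on their centre line; the grasp point (between the pads) lies 19 mm behind it; x points along the fingers, z is the direction in which the jaws open and shut, and the axes are right-handed (so a half turn about x gives the same grasp; the last joint's range is limited). The gripper opens to 93 mm and grips with 3 to 60 N. Pads are 15 mm wide; open, the fingers measure 128 mm over their backs; the gripper's body (75 mm by 188 mm) begins 65 mm behind the grasp point.
Start: joints at [-1.127, 0.615, -0.013, 1.423, 0.008, 1.103, -0.04], TCP at [0.294, 0.58, 0.219] pointing down, gripper open.
Joint ranges: [-3.12, 3.12], [-0.3, 2.06], [-1.34, 1.32], [0.26, 2.42], [-1.36, 4.5], [0.01, 1.98], [-2.84, 2.84]. Speed limits (rad/s): [2.79, 2.79, 3.14, 3.14, 3.14, 3.14, 3.14].

## Interface

Orientations are given as a unit quaternion [x, y, z, w].
In Python, from rig import manip gives the robot as it stands.
- The arm moves only by the tool move_arm, never from a script. Its argument "commands" is a list of rows, each an object of numbers: "dx", "dy", "dz": the shift along the world's x, y, z in m; "turn": the turn about the world's z in rad. In form: [{"dx": .., "dy": .., "dz": .., "turn": ..}, ...]. A call has exactly 10 rows; each row is the pose to reach, as a shift and turn from the pose commanded when the call began; what a row does not reach only later rows make up. A row lasts 1/10 s, in which the tool goes at most 50 mm and 8.59 degrees, less where a joint would pass 70% of its speed; a pose out of reach is approached as far as the arm can. A call with a gripper value outside its range is refused whole. "hand" is the closure, from 0 (fully open) to 1 (shut), set as the call begins (left out, the last holds). The fingers move at their own pace and stop on an object; the grip force is fixed at half the most. Time passes only in rows, so rows that repeat a pose let the fingers close, or fill a call up. It gives the time, the measured TCP pose, the force and the opening at its end, in the units of the state.
- manip.state(): the state, without advancing time (a new reading comes with each control period).
- manip.grab_frame(name): name is "side" or "top"; returns a dict with "img" (400x640x3 uint8, red, green, blue), "mtx" (3x3 intrinsics, pixels), "origin" and "orientation" of the camera in the world. Camera axes: x right, y up, looking along -z (the intrinsics and any distortion apply to the point x, -y, -z); pixel columns grow to the right and rows downward; lengths in m; the calibration is good to about 2 mm. A picture is of the moment at which its call begins. There is no depth.
- manip.finish_job(): hands the job in, once; it reports no verdict.
The state is a dict: "clock": time; "joints": joint angles; "qvel": joint speeds; "joint_torque": joint torques, N m; "position": TCP position; "eef_rot": TCP orientation; "ft_force": force on the tool from outside, world axes, zero at the start; "ft_torque": the same for the moment, N m; "width": opening from 0.0 (shut) to 1.0 (fully open).
Only numpy, scipy, OpenCV 4.12 (cv2) and the standard library are available. Lean on these libraries where they do the work, as an engineer would, in place of code of your own. Each camera call takes 0.05 s, during which the arm holds its last target.

## Task

Lift the blue dust cover off the sample stand and stand it right way up on the free bench beside it. Then take the glass compressor plate by its orange handle, slide its front end flat along the microscope stage, in under the lips of the guide and under the lip of the brass spring jaw, push the jaw fully back without ramming it, and finish while still holding the plate pressed home there, so that the analyst can lock the clamp screw. Leave everything else on the bench where it is.

Things in the scene. Friction and masses are not known exactly. Their poses are not given: they have to be found in the camera images.
- stereo_microscope: White stereo microscope, fixed, 350 mm tall. Origin: on the bench straight below its lens; +x is the level direction in which the plate is pushed in, +y points to its column, -y to its eyepieces. Its base spans x -110 to +110, y -110 to +160 mm; its flat top, the stage, is at z = 50 mm and carries the guide and, past it at x = 20 mm, the spring jaw.
- guide_mouth (a point): Centre of the guide's mouth on the stage, at microscope x = -52 mm (same axes). Two aluminium rails 53 mm apart inside run from x = -35 to +7; lips overhang inwards 5 mm, undersides 9 mm above the stage, bent up at the mouth from x = -46. Side cheeks flare to 68 mm apart at x = -52. Plate enters along +x.
- lens (a point): Centre of the lens, 104 mm above the stage on the lens axis. Lens housing radius up to 40 mm; the head above it reaches 60 mm to either side in microscope x. Column (radius 16 mm) at microscope x = 0, y = 128 mm, with focus knobs to x = -46 and +46 mm at z = 214 to 256 mm.
- jaw (a joint): Travel of the brass spring jaw in m: 0 at rest, 0.012 pushed fully back against its end stop. It slides along the microscope's +x. Its spring pushes back with 2 N at the start and 5 N at the end of the travel, and pushes the plate out again if it is let go. At the end stop it is rigid.
- jaw_seat (a point): Middle of the jaw's upright face (which faces the microscope's -x) at stage height; moves with the jaw. At rest it is 20 mm past the lens axis, fully back 32 mm. The jaw is 60 mm wide; its lip overhangs the face by 6.5 mm, underside 10 mm above the stage.
- compressor: Compressor plate, 0.17 kg: a glass plate 165 x 50 x 6 mm (x, y, z) with a narrower glass plate (34 mm wide) and two knurled nuts on top (up to 20 mm high), and an orange handle at its -x end. Origin: centre of the underside of the 165 mm plate; +x points from the handle to the front end, z up. It lies on the sample stand, underside 12 mm above the bench; the handle juts out past the stand's end and stays uncovered.
- compressor_handle (a point): Grasp point on the orange handle, a block 30 mm long (x), 28 mm wide (y), 30 mm high, standing from the plate's underside upwards: 97.5 mm behind the plate's origin, 20 mm above its underside. Grip it across its 28 mm width.
- compressor_nose (a point): Middle of the lower edge of the plate's front end (82.5 mm ahead of its origin; 180 mm ahead of the handle's centre).
- sample_stand: Flat grey stand 172 x 84 x 12 mm with a white inlay, fixed to the bench; the compressor and, over it, the cover lie on its flat top. Its x axis is that of the compressor lying on it; it spans x = -78 to +94 mm. Origin: on the bench, under the plate's middle.
- cover: Blue dust cover, 0.14 kg, 170 x 72 x 38 mm, open underneath, resting loosely over the plate on the stand; its lower edge is 12 mm above the bench there. Origin: centre of its lower edge plane; z up, x along its length, its -x end is cut out where the compressor's handle comes out. On top it has a white grip bar.
- cover_grip (a point): Grasp point on the white grip bar: the bar is 46 mm long (cover's x), 14 mm thick (y) and 28 mm high on top of the 38 mm high cover; the point is 60 mm above the cover's lower edge, 22 mm above its top. Grip across the 14 mm.
- forceps: Steel forceps lying flat, 140 mm long, origin in the middle; leave alone.
- petri_dish: Closed petri dish, 90 mm diameter, 16 mm high, origin under its centre; leave alone.
- dropper_bottle: Amber dropper bottle, 36 mm diameter, 75 mm tall, origin under its centre; leave alone.
- sample_jar: Clear sample jar with white lid, 60 mm diameter, 75 mm tall, origin under its centre; leave alone.
- slide_box: Closed yellow slide box with grey lid, 87 x 102 x 39 mm, origin under its centre; leave alone.
- wash_bottle: White wash bottle with red top and spout, 74 mm diameter, 200 mm tall, origin under its centre; leave alone.

How it is judged:
On the way, in this order (a step that is already met when the one before it is completed fails the run):
1. the dust cover stands on the bench beside the sample stand, let go (height (world z) of cover below 0.005 m and angle between cover's own z axis and vertical below 0.1 rad and horizontal distance between cover and sample_stand above 0.07 m and contact force between the fingers and cover below 0.1 N), for 0.2 s.
2. the plate's front end has entered the guide, flat on the stage under its lips (x of compressor_nose in the frame of stereo_microscope between -0.025 and 0.025 m and y of compressor_nose in the frame of stereo_microscope between -0.005 and 0.005 m and z of compressor_nose in the frame of stereo_microscope below 0.055 m), for 0.1 s.
At the end, for the whole second after the job is handed in: Jaw within 2.5 mm of its full 12 mm travel; plate's front edge within 5 mm of the jaw seat, plate straight within 0.07 rad, flat within 0.05, still, held by the fingers, pressing on the microscope with 4 to 80 N; cover upright on the bench, over 70 mm from the stand (centres) (value of joint jaw above 0.0095 m and distance between compressor_nose and jaw_seat below 0.005 m and angle between the x axis of compressor and the x axis of stereo_microscope, either way round below 0.07 rad and angle between the z axis of compressor and the z axis of stereo_microscope, either way round below 0.05 rad and contact force between compressor and stereo_microscope between 4 and 80 N and contact force between the fingers and compressor above 2 N and linear speed of compressor below 0.01 m/s and height (world z) of cover below 0.005 m and angle between cover's own z axis and vertical below 0.1 rad and horizontal distance between cover and sample_stand above 0.07 m); the arm keeps its last pose, push and grip.
It fails at once if one of the bystanders (forceps, petri dish, dropper bottle, sample jar, slide box, wash bottle) is moved more than 30 mm (distance of any of forceps, petri_dish, dropper_bottle, sample_jar, slide_box, wash_bottle from where it was at the start of the episode above 0.03 m).
It fails at once if the plate is rammed against the microscope (over 80 N) (contact force between compressor and stereo_microscope above 80 N).
It also fails if it takes over 64 s, if anything falls off the work surface, if the arm or the gripper's body presses on something with over 40 N, if the wrist force passes 120 N, or if a joint passes its speed limit or range.

## Working session

There is one attempt and no reset: what is moved stays moved. The work goes in short steps, Python scripts to look and compute and a tool call to move; the robot and the scene stay as the last step left them, time stands still between calls to the robot, and variables do not carry over. Pictures are saved under pics/ and viewed, and the job is handed in when it is done.

Besides the shell and the picture viewer there is one more tool, called after "Request:" by a JSON object that holds its "name" and its "arguments". move_arm: Moves the arm, as the interface text tells. Its arguments: {"type":"object","properties":{"commands":{"type":"array"},"hand":{"type":"number"}},"required":["commands"]}

```bash
mkdir -p pics; ls; cat > h.py <<'E'
import numpy as np, cv2
from rig import manip
from scipy.spatial.transform import Rotation as R
def rays(f,px):
    px=np.asarray(px,float).reshape(-1,2);K=np.array(f['mtx'])
    n=np.c_[(px-K[:2,2])/[K[0,0],K[1,1]],np.ones(len(px))]
    d=n*[1,-1,-1]
    q=np.array(f['orientation']); 
    M=R.from_quat(q).as_matrix() if q.size==4 else q.reshape(3,3)
    return np.array(f['origin']),d@M.T
def onz(f,px,z):
    o,d=rays(f,px); return o+d*((z-o[2])/d[:,2])[:,None]
def proj(f,P):
    q=np.array(f['orientation']); M=R.from_quat(q).as_matrix() if q.size==4 else q.reshape(3,3)
    c=(np.asarray(P,float).reshape(-1,3)-f['origin'])@M; K=np.array(f['mtx'])
    return np.c_[K[0,0]*c[:,0]/-c[:,2]+K[0,2],K[1,1]*-c[:,1]/-c[:,2]+K[1,2]]
def tri(f1,p1,f2,p2):
    o1,d1=rays(f1,p1);o2,d2=rays(f2,p2);out=[]
    for a,b in zip(d1,d2):
        s=np.linalg.lstsq(np.c_[a,-b],o2-o1,rcond=None)[0]
        x,y=o1+s[0]*a,o2+s[1]*b; out.append(np.r_[(x+y)/2,np.linalg.norm(x-y)])
    return np.array(out)
def save(f,n): cv2.imwrite('pics/'+n,f['img'][:,:,::-1])
E
python3 - <<'E'
from h import *
for n in('side','top'):
    f=manip.grab_frame(n);save(f,n+'0.png');print(n,{k:v for k,v in f.items() if k!='img'})
print(manip.state())
E
```

```text
pics
side {'mtx': array([[418.65423191,   0.        , 321.19866459],
       [  0.        , 418.65423191, 198.98944349],
       [  0.        ,   0.        ,   1.        ]]), 'origin': array([0.26199128, 0.5369487 , 0.87563583]), 'orientation': array([-0.06818305,  0.34495383,  0.91744203, -0.18616672])}
top {'mtx': array([[467.25127366,   0.        , 315.94397974],
       [  0.        , 467.25127366, 190.86436949],
       [  0.        ,   0.        ,   1.        ]]), 'origin': array([ 0.41486678, -0.04014421,  1.50109768]), 'orientation': array([ 0.02375183, -0.03101268, -0.70027284,  0.71280573])}
{'clock': 0.1, 'joints': array([-1.12747592,  0.61577075, -0.01262483,  1.42471358,  0.0081087 ,
        1.10342951, -0.04039188]), 'qvel': array([-3.03693912e-04, -2.28943464e-03,  2.31453908e-06, -4.54874446e-03,
        5.41454239e-04, -5.08179199e-04, -6.08645197e-04]), 'joint_torque': array([ 1.04361909e-03, -4.60040367e+01,  2.09856173e-01, -1.66244549e+01,
       -6.12298027e-02,  1.69800333e-02,  9.45960051e-05]), 'position': array([0.29393825, 0.57894488, 0.21763892]), 'eef_rot': array([-0.37034414,  0.60330803,  0.36948568,  0.60195097]), 'ft_force': array([-0.08594346, -0.47690057, -0.32282581]), 'ft_torque': array([-0.01493175, -0.00587856, -0.0404106 ]), 'width': 0.9977503655587308}
```

View pics/side0.png

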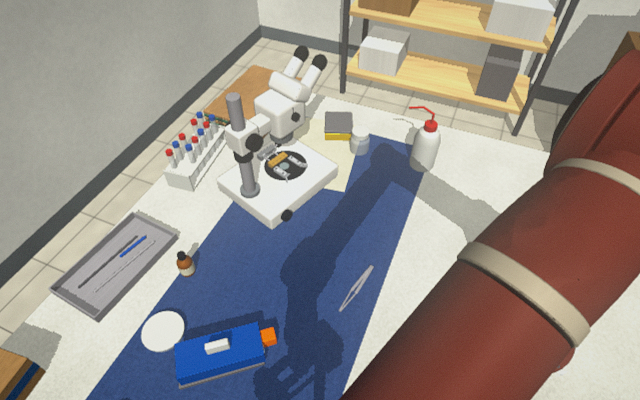

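View pics/top0.png

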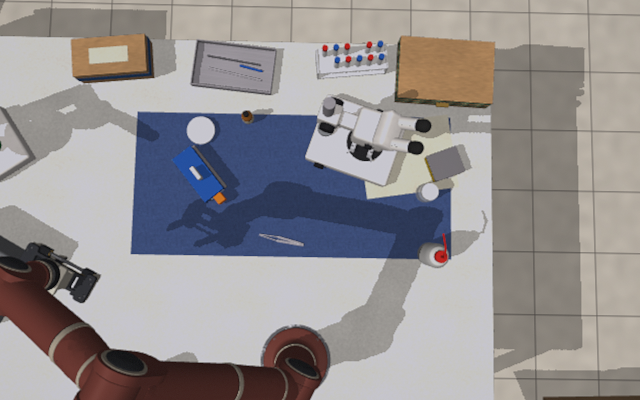

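```bash
python3 - <<'E'
from h import *
fs={n:manip.grab_frame(n) for n in('side','top')}
for n,f in fs.items():
    hsv=cv2.cvtColor(f['img'],cv2.COLOR_RGB2HSV)
    for nm,lo,hi in(('orange',(8,170,150),(20,255,255)),('blue',(103,170,110),(118,255,255)),('brass',(18,80,120),(30,220,255))):
        m=cv2.inRange(hsv,lo,hi);
        cs=[c for c in cv2.findContours(m,0,2)[0] if cv2.contourArea(c)>8]
        for c in cs: 
            M=cv2.moments(c);print(n,nm,cv2.contourArea(c),np.round([M['m10']/M['m00'],M['m01']/M['m00']],1),cv2.boundingRect(c))
f=fs['side']['img'];a=f[300:400,140:300];cv2.imwrite('pics/sa.png',cv2.resize(a,None,fx=5,fy=5,interpolation=2)[:,:,::-1])
a=f[80:235,200:350];cv2.imwrite('pics/sb.png',cv2.resize(a,None,fx=3.8,fy=3.8,interpolation=2)[:,:,::-1])
f=fs['top']['img'];a=f[100:220,160:260];cv2.imwrite('pics/ta.png',cv2.resize(a,None,fx=5,fy=5,interpolation=2)[:,:,::-1])
a=f[85:195,295:445];cv2.imwrite('pics/tb.png',cv2.resize(a,None,fx=5,fy=5,interpolation=2)[:,:,::-1])
E
```

```text
side orange 200.5 [268.3 336.1] (260, 327, 17, 19)
side orange 20.0 [182.1 263.3] (179, 261, 7, 6)
side blue 3522.0 [218.  352.8] (174, 321, 92, 64)
side blue 22.5 [131.4 246.8] (120, 237, 25, 20)
side brass 127.5 [276.9 159.1] (268, 152, 20, 16)
side brass 156.0 [337.8 136.2] (325, 133, 27, 8)
side brass 4279.5 [445.5  80.4] (346, 49, 184, 66)
side brass 3798.0 [454.4  21.6] (349, 0, 207, 54)
top orange 60.0 [218.9 197.6] (214, 192, 11, 12)
top blue 1193.5 [197.2 173.5] (172, 146, 51, 56)
top blue 10.5 [336.8  59.8] (335, 58, 5, 5)
top blue 13.0 [359.1  58.1] (357, 56, 5, 5)
top blue 13.0 [381.1  56.1] (379, 54, 5, 5)
top blue 11.5 [335.7  46.9] (334, 45, 5, 5)
top blue 10.5 [379.9  43.6] (378, 42, 5, 4)
top brass 22.0 [442.4 104.2] (437, 103, 12, 4)
```

View pics/sa.png

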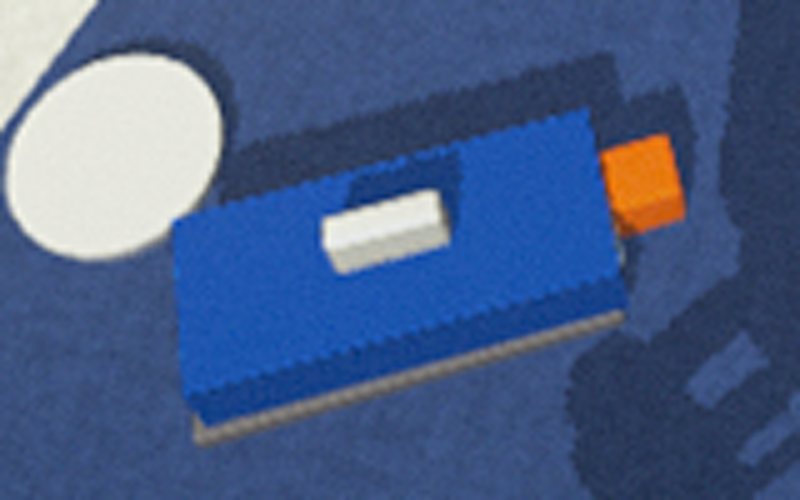

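View pics/sb.png

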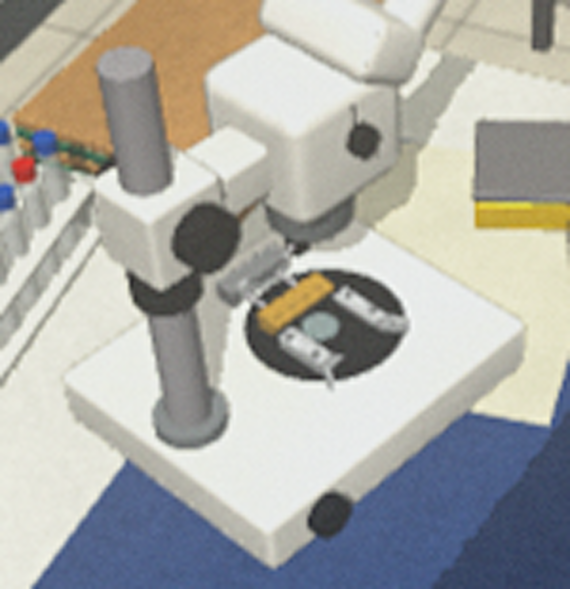

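View pics/ta.png

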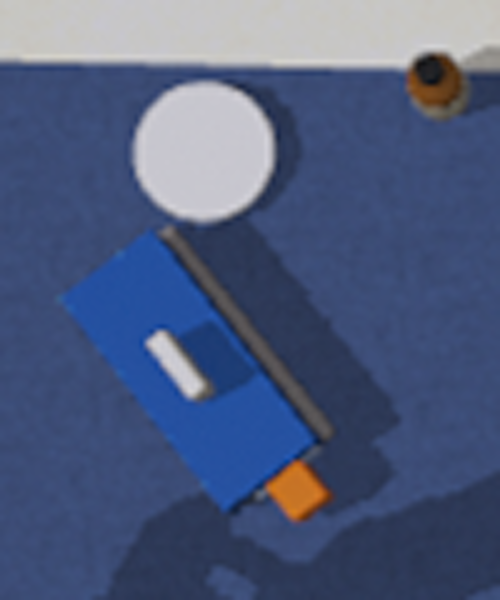

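View pics/tb.png

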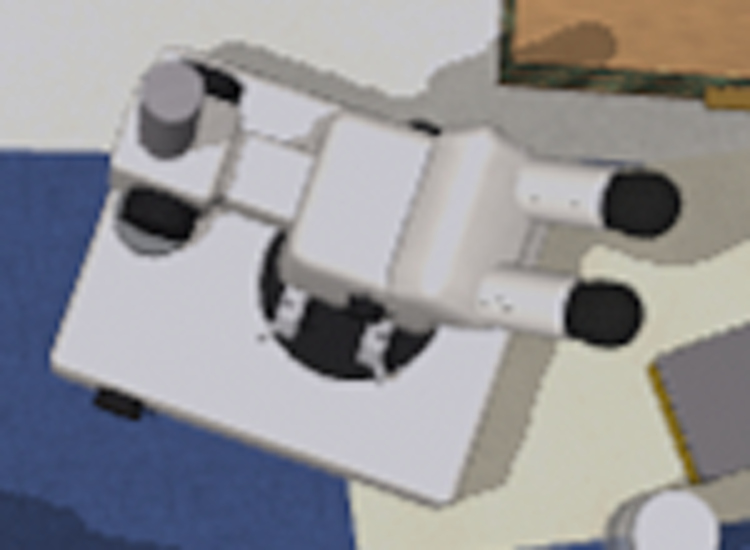

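```bash
cat >> h.py <<'E'
def cr(p,s,off): return (np.asarray(p,float)+.5)/s-.5+np.asarray(off)
def fit2(L,W):
    # L local xy, W world xy -> angle, t
    L=np.asarray(L,float);W=np.asarray(W,float);l=L.mean(0);w=W.mean(0);a=L-l;b=W-w
    th=np.arctan2((a[:,0]*b[:,1]-a[:,1]*b[:,0]).sum(),(a*b).sum())
    c,s=np.cos(th),np.sin(th);Rm=np.array([[c,-s],[s,c]]);t=w-Rm@l
    return th,t,np.linalg.norm(L@Rm.T+t-W,axis=1)
E
python3 - <<'E'
from h import *
s=manip.grab_frame('side');t=manip.grab_frame('top')
tp=cr([(62,298),(155,230),(318,440),(232,513)],5,(160,100))
sp=cr([(173,220),(187,395),(622,275),(588,110)],5,(140,300))
# cover corners order in top: leftup, rightup, rightdown, leftdown
T=onz(t,tp,.05);print(T);
S=onz(s,sp,.05);print(S)
st=cr([(65,380),(275,532),(524,322)],3.8,(200,80));tt=cr([(175,50),(52,360),(440,500)],5,(295,85))
L=[(.11,.16),(-.11,.16),(-.11,-.11)]
for f,p in((s,st),(t,tt)):
    W=onz(f,p,.05);print(W,fit2(L,W[:,:2]))
print('handle',onz(s,cr([(603,157),(668,135),(685,215),(622,236)],5,(140,300)),.03),onz(t,[[218.9,197.6]],.042))
st=manip.state();M=R.from_quat(st['eef_rot']).as_matrix();print(M,st['position'])
E
```

```text
[[0.61858355 0.39683216 0.05      ]
 [0.66256802 0.34059073 0.05      ]
 [0.53258076 0.23450231 0.05      ]
 [0.48619045 0.28624009 0.05      ]]
[[0.66191691 0.34188671 0.05      ]
 [0.61615678 0.39630935 0.05      ]
 [0.48534477 0.29121475 0.05      ]
 [0.53090785 0.23560612 0.05      ]]
[[ 0.82953881 -0.08261109  0.05      ]
 [ 0.6270061  -0.01770773  0.05      ]
 [ 0.54814859 -0.26723388  0.05      ]] (np.float64(-0.30706463182952604), array([ 0.68202442, -0.20032625]), array([0.00590969, 0.00347466, 0.00632042]))
[[ 0.83413434 -0.09202572  0.05      ]
 [ 0.6346417  -0.0179414   0.05      ]
 [ 0.55104065 -0.26190112  0.05      ]] (np.float64(-0.3434736607482278), array([ 0.68422403, -0.20221528]), array([0.00828559, 0.003426  , 0.01010659]))
handle [[0.5215593  0.2442851  0.03      ]
 [0.50084811 0.2249758  0.03      ]
 [0.47852668 0.25312846 0.03      ]
 [0.49831066 0.27105702 0.03      ]] [[0.50167144 0.24838709 0.042     ]]
[[-4.03999900e-04 -8.91703945e-01  4.52618947e-01]
 [-7.84099329e-04  4.52619127e-01  8.91703600e-01]
 [-9.99999611e-01  5.34995296e-06 -8.82042547e-04]] [0.29411369 0.57935218 0.21823002]
```

```bash
cat >> h.py <<'E'
from scipy.ndimage import map_coordinates, gaussian_filter
def edge(img,p,q,w=4,n=25,sign=0):
    """gradient-peak points near segment p-q (orig px). returns pts, all local peaks"""
    g=gaussian_filter(img.astype(float).mean(2),0.6);p=np.array(p,float);q=np.array(q,float)
    d=(q-p)/np.linalg.norm(q-p);nn=np.array([-d[1],d[0]]);ts=np.linspace(.08,.92,n);o=np.arange(-w,w+.01,.2)
    prof=[]
    for t in ts:
        c=p+(q-p)*t+o[:,None]*nn
        prof.append(map_coordinates(g,[c[:,1],c[:,0]],order=1))
    return o,np.array(prof),p,q,nn,ts
E
python3 - <<'E'
from h import *
s=manip.grab_frame('side');t=manip.grab_frame('top')
A=cr([(65,380),(275,532),(524,322)],3.8,(200,80));B=cr([(175,50),(52,360),(440,500)],5,(295,85))
for n,f,p,q in(('s left',s,A[0],A[1]),('s front',s,A[1],A[2]),('t left',t,B[0],B[1]),('t front',t,B[1],B[2]),('t right',t,B[2],cr((530,300),5,(295,85)))):
    o,pr,*_=edge(f['img'],p,q)
    print(n);
    for i in (3,8,13,18,22): print(np.round(pr[i][::2]).astype(int))
E
```

```text
s left
[232 232 232 232 232 232 232 232 230 227 223 214 204 194 187 182 179 177
 176 175 175]
[218 222 226 229 232 232 233 232 232 230 227 219 211 202 194 187 182 180
 179 178 177]
[177 194 207 220 230 231 232 233 232 231 228 223 215 207 198 191 184 182
 180 178 178]
[232 232 232 232 232 232 233 233 233 232 231 227 221 214 205 196 189 186
 183 181 179]
[232 232 232 232 232 232 232 232 232 232 231 229 224 218 210 202 194 186
 184 183 182]
s front
[233 233 233 233 234 234 231 224 215 200 174 145 114  91  76  66  64  63
  64  64  63]
[234 234 234 234 234 233 232 230 226 219 211 203 196 190 186 184 184 184
 183 183 182]
[233 233 233 233 233 234 233 232 228 223 216 207 199 190 186 184 181 180
 179 178 176]
[233 233 233 232 232 232 232 231 229 225 218 209 200 192 186 181 179 178
 178 176 175]
[233 232 232 233 233 233 233 232 231 228 223 217 207 198 189 183 180 177
 175 174 173]
t left
[144 145 146 146 147 146 145 144 142 140 139 135 131 128 131 134 143 156
 168 176 182]
[201 202 202 202 202 202 201 201 201 202 202 202 202 202 202 201 198 195
 185 172 161]
[ 69  73  78  84  95 107 122 140 1
[... 412 characters left out ...]
2 201 201 201 202 202 202 201 199 193 182 171 156 141 127 116 105  97
  92  87  86]
[201 201 201 201 202 202 202 200 198 192 179 166 151 136 121 111 101  93
  88  85  83]
[201 202 202 202 202 202 202 200 197 192 179 165 153 148 144 153 165 176
 184 190 193]
t right
[201 201 201 201 201 201 202 202 201 200 198 190 180 170 159 149 143 142
 142 142 143]
[201 202 202 202 202 202 202 201 197 192 185 173 160 150 143 138 138 141
 143 143 144]
[201 201 202 202 202 201 199 196 188 180 169 159 149 145 143 143 143 143
 143 144 144]
[202 202 202 201 199 196 191 182 170 158 151 144 140 141 141 142 143 144
 144 144 145]
[165 165 165 163 160 157 154 152 149 147 143 141 139 138 139 139 139 138
 138 138 138]
```

```bash
cat > mic.py <<'E'
from h import *
from scipy.optimize import least_squares
s=manip.grab_frame('side');t=manip.grab_frame('top')
A=cr([(65,380),(275,532),(524,322)],3.8,(200,80));B=cr([(175,50),(52,360),(440,500)],5,(295,85))
D=[]
for v,f,p,q,ax,val,th,lo in(('s',s,A[0],A[1],1,.16,207,0),('s',s,A[1],A[2],0,-.11,208,6),('t',t,B[0],B[1],1,.16,160,16),('t',t,B[1],B[2],0,-.11,172,6),('t',t,B[2],cr((530,300),5,(295,85)),1,-.11,172,0)):
    o,pr,p,q,nn,ts=edge(f['img'],p,q); pts=[]
    for i in range(lo,21 if val==-.11 else 25):
        k=np.where((pr[i][:-1]>=th)&(pr[i][1:]<th))[0]
        if len(k): pts.append(p+(q-p)*ts[i]+nn*(o[k[0]]+.1))
    W=onz(f,pts,.05)[:,:2]
    l=cv2.fitLine(W.astype(np.float32),cv2.DIST_HUBER,0,1e-3,1e-3).ravel()
    print(v,ax,val,len(W),'dir',np.arctan2(l[1],l[0])%np.pi)
    D.append((v,W,ax,val))
def solve(vs):
    def r(P):
        c,sn=np.cos(P[2]),np.sin(P[2]);out=[]
        for v,W,ax,val in D:
            if v in vs:
                d=W-P[:2];l=np.c_[c*d[:,0]+sn*d[:,1],-sn*d[:,0]+c*d[:,1]];out.append((l[:,ax]-val)*1000)
        return np.concatenate(out)
    return least_squares(r,[.683,-.2,-.33],loss='soft_l1')
for vs in('s','t','st'):
    z=solve(vs);print(vs,z.x,np.abs(z.fun).mean(),len(z.fun))
E
python3 mic.py
```

```text
s 1 0.16 25 dir 2.8124852
s 0 -0.11 15 dir 1.2531607
t 1 0.16 9 dir 2.8144157
t 0 -0.11 15 dir 1.2504885
t 1 -0.11 21 dir 2.8112335
s [ 0.6830724  -0.20016047 -0.32647769] 0.28606093566060575 40
t [ 0.68800083 -0.1985596  -0.32112383] 1.3184216429991298 45
st [ 0.68510672 -0.20035822 -0.33221219] 1.8546106507548135 85
```

```bash
python3 - <<'E'
from h import *
s=manip.grab_frame('side');t=manip.grab_frame('top')
tp=cr([(62,298),(155,230),(318,440),(232,513)],5,(160,100))
sp=cr([(187,395),(173,220),(588,110),(622,275)],5,(140,300))
L=[(.085,.036),(.085,-.036),(-.085,-.036),(-.085,.036)]
for f,p in((t,tp),(s,sp)): print(fit2(L,onz(f,p,.05)[:,:2]))
# bar top face
for f,x0,y0,x1,y1 in((t,184,160,206,184),(s,200,333,234,358)):
    im=f['img'][y0:y1,x0:x1];h=cv2.cvtColor(im,cv2.COLOR_RGB2HSV)
    m=((h[:,:,1]<70)&(h[:,:,2]>(150 if f is t else 205))).astype(np.uint8)
    M=cv2.moments(m,True);c=np.array([M['m10']/M['m00']+x0,M['m01']/M['m00']+y0]);
    ys,xs=np.nonzero(m);W=onz(f,np.c_[xs+x0,ys+y0],.078)[:,:2];l=cv2.fitLine(W.astype(np.float32),2,0,.001,.001).ravel()
    print(m.sum(),c,onz(f,[c],.078),np.arctan2(l[1],l[0]))
E
```

```text
(np.float64(0.6912734156174737), array([0.5749807 , 0.31454132]), array([0.00112765, 0.00094142, 0.00189066, 0.00188114]))
(np.float64(0.6812608750603466), array([0.57358158, 0.31625423]), array([0.00163698, 0.00036865, 0.00108634, 0.00070047]))
64 [194.640625 172.359375] [[0.5754365  0.31779646 0.078     ]] 0.68741643
139 [215.67625899 344.04316547] [[0.57378566 0.31788346 0.078     ]] 0.6735436
```

Request:
{"name": "move_arm", "arguments": {"commands": [{"dx": 0.03, "dy": -0.03, "dz": 0, "turn": 0.13}, {"dx": 0.06, "dy": -0.06, "dz": 0, "turn": 0.26}, {"dx": 0.09, "dy": -0.09, "dz": 0, "turn": 0.39}, {"dx": 0.12, "dy": -0.12, "dz": 0, "turn": 0.52}, {"dx": 0.15, "dy": -0.15, "dz": 0, "turn": 0.65}, {"dx": 0.18, "dy": -0.18, "dz": 0, "turn": 0.78}, {"dx": 0.21, "dy": -0.21, "dz": 0, "turn": 0.91}, {"dx": 0.24, "dy": -0.24, "dz": 0, "turn": 1.04}, {"dx": 0.265, "dy": -0.255, "dz": -0.02, "turn": 1.11}, {"dx": 0.2805, "dy": -0.263, "dz": -0.04, "turn": 1.154}], "hand": 0.2}}

```text
clock: 1.6
position: [0.5784, 0.313, 0.1788]
eef_rot: [0.639, -0.304, -0.637, -0.305]
ft_force: [-0.7, 0.0, -0.4]
width: 0.801
```

```bash
python3 - <<'E'
from h import *
st=manip.state();M=R.from_quat(st['eef_rot']).as_matrix();print(st['clock'],st['position'],np.arctan2(M[1,2],M[0,2]),st['joints'],st['width'],st['ft_force'])
for n in('side','top'): save(manip.grab_frame(n),n+'1.png')
E
```

```text
1.6 [0.5783635  0.31297534 0.17879594] 2.2517490743644544 [-0.36638205  0.67667154 -0.29412358  1.44690399  0.21427573  1.04702852
  1.54547605] 0.8007177054420463 [-0.73880972  0.02545011 -0.38737183]
```

```bash
python3 - <<'E'
from h import *
st=manip.state();M=R.from_quat(st['eef_rot']).as_matrix();print(st['clock'],st['position'],np.arctan2(M[1,2],M[0,2]))
E
```

```text
1.7 [0.57613225 0.31175549 0.1751793 ] 2.2487818109394357
```

View pics/side1.png

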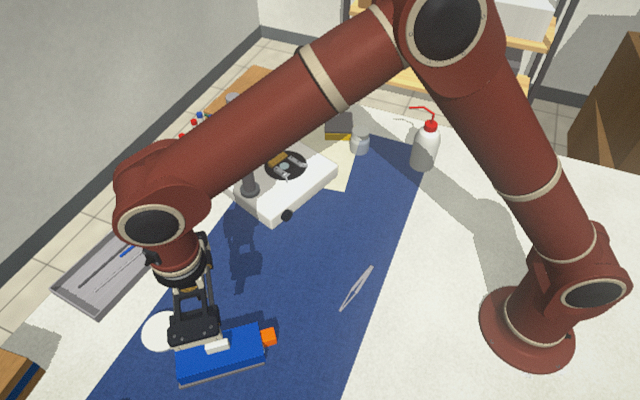

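Request:
{"name": "move_arm", "arguments": {"commands": [{"dx": 0, "dy": 0, "dz": -0.02, "turn": 0}, {"dx": 0, "dy": 0, "dz": -0.04, "turn": 0}, {"dx": 0, "dy": 0, "dz": -0.06, "turn": 0}, {"dx": 0, "dy": 0, "dz": -0.08, "turn": 0}, {"dx": 0, "dy": 0, "dz": -0.08, "turn": 0}, {"dx": 0, "dy": 0, "dz": -0.08, "turn": 0}, {"dx": 0, "dy": 0, "dz": -0.08, "turn": 0}, {"dx": 0, "dy": 0, "dz": -0.08, "turn": 0}, {"dx": 0, "dy": 0, "dz": -0.08, "turn": 0}, {"dx": 0, "dy": 0, "dz": -0.08, "turn": 0}]}}

```text
clock: 2.7
position: [0.575, 0.3167, 0.0992]
eef_rot: [0.639, -0.303, -0.639, -0.304]
ft_force: [-0.2, -0.5, 0.3]
width: 0.801
```

```bash
python3 - <<'E'
from h import *
st=manip.state();M=R.from_quat(st['eef_rot']).as_matrix();print(st['clock'],st['position'],np.arctan2(M[1,2],M[0,2]),st['ft_force'])
f=manip.grab_frame('side');a=f['img'][270:400,130:300];cv2.imwrite('pics/s2.png',cv2.resize(a,None,fx=4,fy=4,interpolation=2)[:,:,::-1])
E
```

```text
2.7 [0.57497054 0.31667455 0.09924071] 2.2548028432306606 [-0.16980777 -0.46074261  0.34255978]
```

View pics/s2.png

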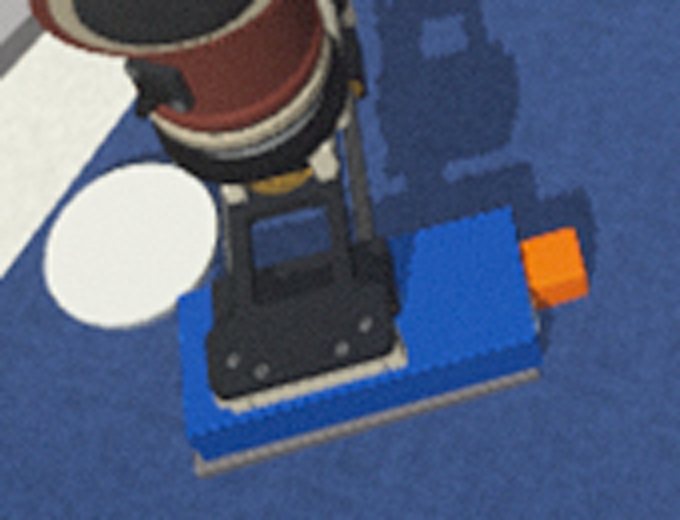

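```bash
python3 - <<'E'
from h import *
f=manip.grab_frame('side');print(proj(f,[(.575,.317,.099),(.575,.317,.183)]))
c=np.array([.575,.317,0]);y=np.array([np.cos(2.255),np.sin(2.255),0]);x=np.array([y[1],-y[0],0])
for s in(-1,1):
  for k in(-1,1): print(s,k,proj(f,c+x*s*.0375+y*k*.094+[0,0,.183])-[130,270], proj(f,c+x*s*.0075+y*k*.037+[0,0,.1])-[130,270])
E
```

```text
[[213.32631365 338.99849938]
 [204.19791378 319.5266587 ]]
-1 -1 [[88.88851199 -0.10355468]] [[84.84525665 50.14084032]]
-1 1 [[103.54210154  95.65661804]] [[89.678575   86.34662876]]
1 -1 [[48.75473941  9.52921155]] [[77.11959948 52.16441482]]
1 1 [[ 56.58884819 109.01652222]] [[81.50323773 88.6245156 ]]
```

Request:
{"name": "move_arm", "arguments": {"commands": [{"dx": 0, "dy": 0, "dz": -0.012, "turn": 0}, {"dx": 0, "dy": 0, "dz": -0.024, "turn": 0}, {"dx": 0, "dy": 0, "dz": -0.034, "turn": 0}, {"dx": 0, "dy": 0, "dz": -0.041, "turn": 0}, {"dx": 0, "dy": 0, "dz": -0.041, "turn": 0}, {"dx": 0, "dy": 0, "dz": -0.041, "turn": 0}, {"dx": 0, "dy": 0, "dz": -0.041, "turn": 0}, {"dx": 0, "dy": 0, "dz": -0.041, "turn": 0}, {"dx": 0, "dy": 0, "dz": -0.041, "turn": 0}, {"dx": 0, "dy": 0, "dz": -0.041, "turn": 0}]}}

```text
clock: 3.8
position: [0.5748, 0.3166, 0.058]
eef_rot: [0.639, -0.303, -0.639, -0.303]
ft_force: [-0.6, 0.2, 0.3]
width: 0.799
```

Request:
{"name": "move_arm", "arguments": {"commands": [{"dx": 0, "dy": 0, "dz": 0, "turn": 0}, {"dx": 0, "dy": 0, "dz": 0, "turn": 0}, {"dx": 0, "dy": 0, "dz": 0, "turn": 0}, {"dx": 0, "dy": 0, "dz": 0, "turn": 0}, {"dx": 0, "dy": 0, "dz": 0, "turn": 0}, {"dx": 0, "dy": 0, "dz": 0, "turn": 0}, {"dx": 0, "dy": 0, "dz": 0, "turn": 0}, {"dx": 0, "dy": 0, "dz": 0, "turn": 0}, {"dx": 0, "dy": 0, "dz": 0, "turn": 0}, {"dx": 0, "dy": 0, "dz": 0, "turn": 0}], "hand": 1}}

```text
clock: 4.8
position: [0.5748, 0.3165, 0.0576]
eef_rot: [0.639, -0.303, -0.639, -0.303]
ft_force: [0.5, -0.8, -0.2]
width: 0.148
```

Request:
{"name": "move_arm", "arguments": {"commands": [{"dx": 0, "dy": 0, "dz": 0.01, "turn": 0}, {"dx": 0, "dy": 0, "dz": 0.025, "turn": 0}, {"dx": 0, "dy": 0, "dz": 0.045, "turn": 0}, {"dx": 0, "dy": 0, "dz": 0.06, "turn": 0}, {"dx": -0.01, "dy": 0.012, "dz": 0.07, "turn": 0}, {"dx": -0.024, "dy": 0.03, "dz": 0.07, "turn": 0}, {"dx": -0.04, "dy": 0.05, "dz": 0.07, "turn": 0}, {"dx": -0.056, "dy": 0.07, "dz": 0.07, "turn": 0}, {"dx": -0.068, "dy": 0.083, "dz": 0.07, "turn": 0}, {"dx": -0.073, "dy": 0.089, "dz": 0.07, "turn": 0}]}}

```text
clock: 5.8
position: [0.4988, 0.4084, 0.128]
eef_rot: [-0.639, 0.302, 0.64, 0.302]
ft_force: [-0.4, 0.3, -0.9]
width: 0.149
```

```bash
python3 - <<'E'
from h import *
st=manip.state();print(st['position'],st['width'],st['ft_force'],st['ft_torque'])
for n in('side','top'): save(manip.grab_frame(n),n+'3.png')
E
```

```text
[0.49875847 0.40839733 0.12801242] 0.1494609485385129 [-0.4383017   0.32026557 -0.93504293] [ 0.04926245  0.11136935 -0.02646734]
```

View pics/side3.png

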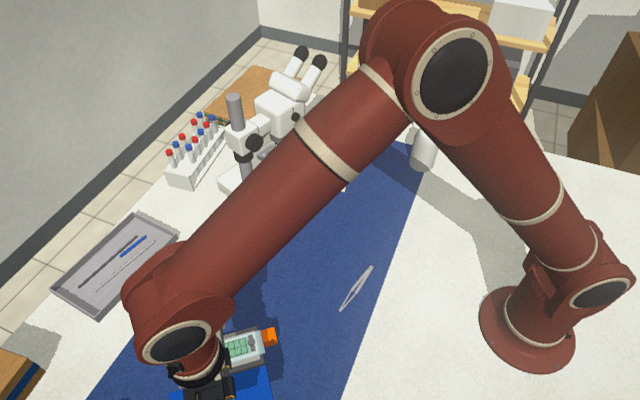

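View pics/top3.png

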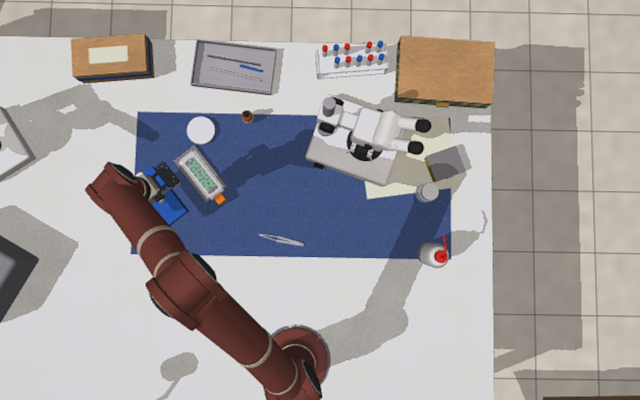

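The cover is lifted and held level beside the stand (top ≈165,205), and the plate is exposed at ≈(200,173). I'm lowering the cover now.

Request:
{"name": "move_arm", "arguments": {"commands": [{"dx": 0, "dy": 0, "dz": -0.015, "turn": 0}, {"dx": 0, "dy": 0, "dz": -0.03, "turn": 0}, {"dx": 0, "dy": 0, "dz": -0.045, "turn": 0}, {"dx": 0, "dy": 0, "dz": -0.06, "turn": 0}, {"dx": 0, "dy": 0, "dz": -0.07, "turn": 0}, {"dx": 0, "dy": 0, "dz": -0.076, "turn": 0}, {"dx": 0, "dy": 0, "dz": -0.08, "turn": 0}, {"dx": 0, "dy": 0, "dz": -0.0825, "turn": 0}, {"dx": 0, "dy": 0, "dz": -0.0825, "turn": 0}, {"dx": 0, "dy": 0, "dz": -0.0825, "turn": 0}]}}

```text
clock: 6.9
position: [0.5021, 0.406, 0.0457]
eef_rot: [0.639, -0.303, -0.639, -0.304]
ft_force: [-0.2, 0.3, -0.6]
width: 0.149
```

```bash
python3 - <<'E'
from h import *
st=manip.state();print(st['position'],st['width'],st['ft_force'],st['ft_torque'])
E
```

```text
[0.50207739 0.405976   0.04565313] 0.1489428817048566 [-0.19764114  0.32848643 -0.58906802] [0.13920923 0.03961516 0.04758949]
```

Request:
{"name": "move_arm", "arguments": {"commands": [{"dx": 0, "dy": 0, "dz": -0.001, "turn": 0}, {"dx": 0, "dy": 0, "dz": -0.001, "turn": 0}, {"dx": 0, "dy": 0, "dz": -0.001, "turn": 0}, {"dx": 0, "dy": 0, "dz": -0.001, "turn": 0}, {"dx": 0, "dy": 0, "dz": -0.001, "turn": 0}, {"dx": 0, "dy": 0, "dz": -0.001, "turn": 0}, {"dx": 0, "dy": 0, "dz": -0.001, "turn": 0}, {"dx": 0, "dy": 0, "dz": -0.001, "turn": 0}, {"dx": 0, "dy": 0, "dz": -0.001, "turn": 0}, {"dx": 0, "dy": 0, "dz": -0.001, "turn": 0}]}}

```text
clock: 7.9
position: [0.5021, 0.406, 0.0456]
eef_rot: [0.639, -0.303, -0.638, -0.304]
ft_force: [-0.1, -0.6, 5.0]
width: 0.147
```

Request:
{"name": "move_arm", "arguments": {"commands": [{"dx": 0, "dy": 0, "dz": 0, "turn": 0}, {"dx": 0, "dy": 0, "dz": 0, "turn": 0}, {"dx": 0, "dy": 0, "dz": 0, "turn": 0}, {"dx": 0, "dy": 0, "dz": 0, "turn": 0}, {"dx": 0, "dy": 0, "dz": 0, "turn": 0}, {"dx": 0, "dy": 0, "dz": 0, "turn": 0}, {"dx": 0, "dy": 0, "dz": 0, "turn": 0}, {"dx": 0, "dy": 0, "dz": 0, "turn": 0}, {"dx": 0, "dy": 0, "dz": 0, "turn": 0}, {"dx": 0, "dy": 0, "dz": 0, "turn": 0}], "hand": 0.25}}

```text
clock: 8.9
position: [0.5017, 0.4055, 0.0441]
eef_rot: [0.639, -0.303, -0.639, -0.303]
ft_force: [0.1, -0.4, -0.3]
width: 0.751
```

Request:
{"name": "move_arm", "arguments": {"commands": [{"dx": 0, "dy": 0, "dz": 0.02, "turn": 0}, {"dx": 0, "dy": 0, "dz": 0.04, "turn": 0}, {"dx": 0, "dy": 0, "dz": 0.07, "turn": 0}, {"dx": 0, "dy": 0, "dz": 0.1, "turn": 0}, {"dx": 0, "dy": -0.03, "dz": 0.12, "turn": 0}, {"dx": -0.01, "dy": -0.07, "dz": 0.13, "turn": 0}, {"dx": -0.03, "dy": -0.11, "dz": 0.14, "turn": 0}, {"dx": -0.05, "dy": -0.15, "dz": 0.14, "turn": 0}, {"dx": -0.06, "dy": -0.19, "dz": 0.14, "turn": 0}, {"dx": -0.06, "dy": -0.21, "dz": 0.14, "turn": 0}]}}

```text
clock: 9.9
position: [0.4399, 0.1915, 0.1843]
eef_rot: [0.638, -0.305, -0.638, -0.303]
ft_force: [0.5, 0.6, -0.1]
width: 0.752
```

```bash
python3 - <<'E'
from h import *
st=manip.state();M=R.from_quat(st['eef_rot']).as_matrix();print(st['position'],np.arctan2(M[1,2],M[0,2]))
for n in('side','top'): save(manip.grab_frame(n),n+'4.png')
f=cv2.imread('pics/side4.png');cv2.imwrite('pics/s4.png',cv2.resize(f[280:400,120:300],None,fx=4.4,fy=4.4,interpolation=2))
f=cv2.imread('pics/top4.png');cv2.imwrite('pics/t4.png',cv2.resize(f[120:240,130:260],None,fx=5,fy=5,interpolation=2))
E
```

```text
[0.43993684 0.1915378  0.18432625] 2.252484470125068
```

View pics/s4.png

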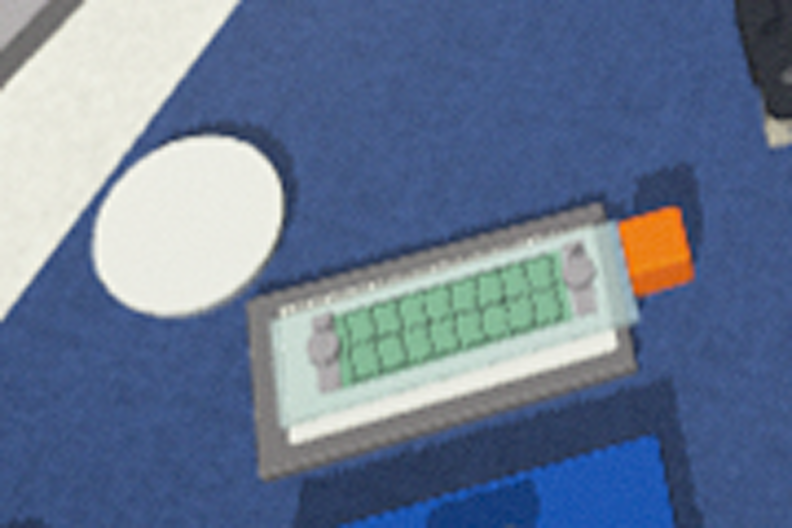

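View pics/t4.png

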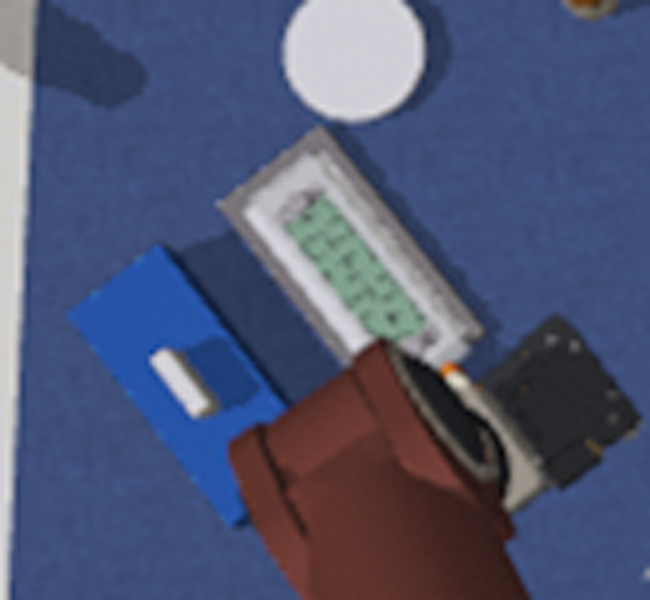

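```bash
python3 - <<'E'
from h import *
f=manip.grab_frame('side');hsv=cv2.cvtColor(f['img'],cv2.COLOR_RGB2HSV)
m=cv2.inRange(hsv,(5,150,120),(22,255,255));c=max([c for c in cv2.findContours(m,0,2)[0] if cv2.boundingRect(c)[1]>300],key=cv2.contourArea)
M=cv2.moments(c);print(M['m10']/M['m00'],M['m01']/M['m00'],cv2.boundingRect(c))
h=cr([(620,222),(682,207),(694,262),(690,280),(640,296)],4.4,(120,280))
print('handle top',onz(f,h[:2],.042),onz(f,h[3:],.012))
p=cr([(272,320),(288,430),(637,320),(605,222)],4.4,(120,280))
W=onz(f,p,.015);print(W);print(fit2([(.0825,-.025),(.0825,.025),(-.0825,.025),(-.0825,-.025)],W[:,:2]))
q=cr([(248,298),(263,478),(635,368),(602,205)],4.4,(120,280))
W=onz(f,q,.012);print(fit2([(.094,-.042),(.094,.042),(-.078,.042),(-.078,-.042)],W[:,:2]))
a=f['img'][310:370,230:290];cv2.imwrite('pics/s5.png',cv2.resize(a,None,fx=10,fy=10,interpolation=2)[:,:,::-1])
for th in (.684,):
  for hx,hy in((.4995,.2485),):pass
def draw(cx,cy,th):
    P=[]
    for x in(-.015,.015):
        for y in(-.014,.014):
            for z in(.012,.042): P.append((cx+x*np.cos(th)-y*np.sin(th),cy+x*np.sin(th)+y*np.cos(th),z))
    return P
for c in((.500,.2525),(.4995,.2485)):
    for P in draw(*c,.684): print(np.round(P,3),np.round((proj(f,P)[0]-[230,310]+.5)*10-.5))
E
```

```text
268.72196261682245 336.3457943925234 (261, 327, 16, 20)
handle top [[0.51821992 0.24639659 0.042     ]
 [0.49468304 0.22836775 0.042     ]] [[0.48282799 0.24847532 0.012     ]
 [0.50119679 0.26468882 0.012     ]]
[[0.65404887 0.34311791 0.015     ]
 [0.61786136 0.38209179 0.015     ]
 [0.49628536 0.27633598 0.015     ]
 [0.53324206 0.23983361 0.015     ]]
(np.float64(0.7169209728395964), array([0.57535941, 0.31034482]), array([0.0025901 , 0.00351456, 0.00142818, 0.00444596]))
(np.float64(0.686255919487634), array([0.57293506, 0.31209655]), array([0.0010847 , 0.00202629, 0.00151054, 0.00159456]))
[0.497 0.232 0.012] [443. 242.]
[0.497 0.232 0.042] [431. 183.]
[0.48  0.254 0.012] [471. 366.]
[0.48  0.254 0.042] [460. 308.]
[0.52  0.251 0.012] [305. 281.]
[0.52  0.251 0.042] [289. 221.]
[0.503 0.273 0.012] [330. 406.]
[0.503 0.273 0.042] [315. 349.]
[0.497 0.228 0.012] [454. 227.]
[0.497 0.228 0.042] [442. 167.]
[0.479 0.25  0.012] [482. 350.]
[0.479 0.25  0.042] [471. 292.]
[0.52  0.247 0.012] [316. 265.]
[0.52  0.247 0.042] [301. 205.]
[0.502 0.269 0.012] [341. 389.]
[0.502 0.269 0.042] [326. 332.]
```

View pics/s5.png

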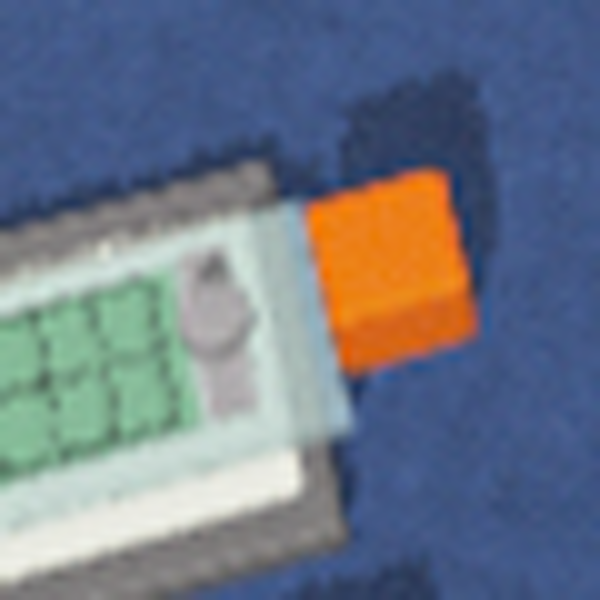

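```bash
python3 - <<'E'
from h import *
st=manip.state();M=R.from_quat(st['eef_rot']).as_matrix();print(st['clock'],st['position'],np.arctan2(M[1,2],M[0,2]))
E
```

```text
10.05 [0.44208964 0.19463042 0.1845203 ] 2.2522493615096626
```

Request:
{"name": "move_arm", "arguments": {"commands": [{"dx": 0.015, "dy": 0.013, "dz": -0.01, "turn": 0.006}, {"dx": 0.035, "dy": 0.032, "dz": -0.02, "turn": 0.006}, {"dx": 0.05, "dy": 0.046, "dz": -0.04, "turn": 0.006}, {"dx": 0.058, "dy": 0.053, "dz": -0.06, "turn": 0.006}, {"dx": 0.058, "dy": 0.053, "dz": -0.08, "turn": 0.006}, {"dx": 0.058, "dy": 0.053, "dz": -0.1, "turn": 0.006}, {"dx": 0.058, "dy": 0.053, "dz": -0.11, "turn": 0.006}, {"dx": 0.058, "dy": 0.053, "dz": -0.11, "turn": 0.006}, {"dx": 0.058, "dy": 0.053, "dz": -0.11, "turn": 0.006}, {"dx": 0.058, "dy": 0.053, "dz": -0.11, "turn": 0.006}]}}

```text
clock: 11.05
position: [0.5004, 0.2494, 0.0752]
eef_rot: [0.64, -0.301, -0.639, -0.302]
ft_force: [-0.2, 0.3, 0.6]
width: 0.75
```

Request:
{"name": "move_arm", "arguments": {"commands": [{"dx": 0, "dy": 0, "dz": -0.01, "turn": 0}, {"dx": 0, "dy": 0, "dz": -0.02, "turn": 0}, {"dx": 0, "dy": 0, "dz": -0.03, "turn": 0}, {"dx": 0, "dy": 0, "dz": -0.04, "turn": 0}, {"dx": 0, "dy": 0, "dz": -0.05, "turn": 0}, {"dx": 0, "dy": 0, "dz": -0.058, "turn": 0}, {"dx": 0, "dy": 0, "dz": -0.0615, "turn": 0}, {"dx": 0, "dy": 0, "dz": -0.0615, "turn": 0}, {"dx": 0, "dy": 0, "dz": -0.0615, "turn": 0}, {"dx": 0, "dy": 0, "dz": -0.0615, "turn": 0}]}}

```text
clock: 12.05
position: [0.5, 0.2488, 0.0131]
eef_rot: [0.64, -0.301, -0.639, -0.302]
ft_force: [0.4, -0.0, -0.2]
width: 0.752
```

```bash
python3 - <<'E'
from h import *
st=manip.state();M=R.from_quat(st['eef_rot']).as_matrix();print(st['clock'],st['position'],np.arctan2(M[1,2],M[0,2]),st['ft_force'])
f=manip.grab_frame('side');cv2.imwrite('pics/s6.png',cv2.resize(f['img'][270:390,160:320],None,fx=5,fy=5,interpolation=2)[:,:,::-1])
E
```

```text
12.05 [0.50004668 0.24875531 0.01306066] 2.261048270079444 [ 0.39802759 -0.03087711 -0.19584518]
```

View pics/s6.png

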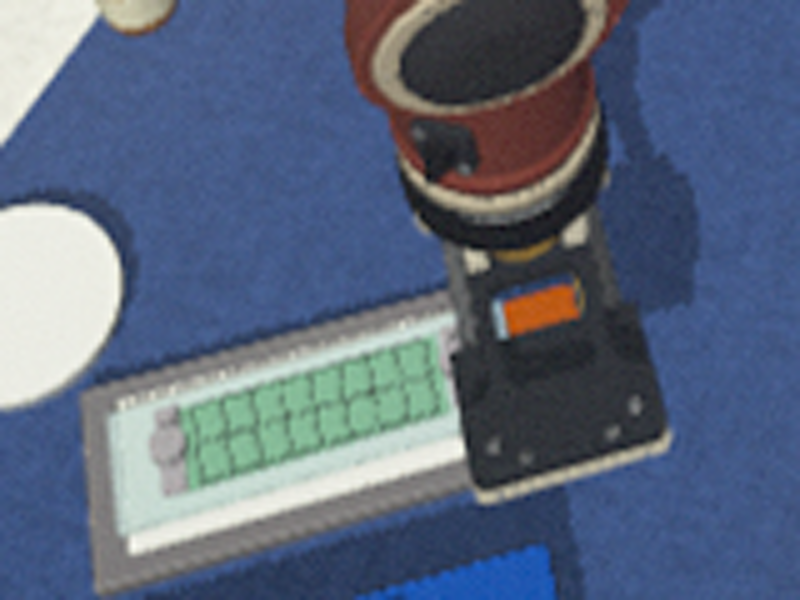

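The orange handle shows through the gripper frame (540,310), centred between the fingers. I'm closing the hand.

Request:
{"name": "move_arm", "arguments": {"commands": [{"dx": 0, "dy": 0, "dz": 0, "turn": 0}, {"dx": 0, "dy": 0, "dz": 0, "turn": 0}, {"dx": 0, "dy": 0, "dz": 0, "turn": 0}, {"dx": 0, "dy": 0, "dz": 0, "turn": 0}, {"dx": 0, "dy": 0, "dz": 0, "turn": 0}, {"dx": 0, "dy": 0, "dz": 0, "turn": 0}, {"dx": 0, "dy": 0, "dz": 0, "turn": 0}, {"dx": 0, "dy": 0, "dz": 0, "turn": 0}, {"dx": 0, "dy": 0, "dz": 0, "turn": 0}, {"dx": 0, "dy": 0, "dz": 0, "turn": 0}], "hand": 1}}

```text
clock: 13.1
position: [0.4997, 0.2485, 0.0126]
eef_rot: [0.64, -0.301, -0.64, -0.301]
ft_force: [-0.5, -0.4, 1.1]
width: 0.296
```

Request:
{"name": "move_arm", "arguments": {"commands": [{"dx": 0, "dy": 0, "dz": 0.01, "turn": 0}, {"dx": 0, "dy": 0, "dz": 0.03, "turn": 0}, {"dx": 0, "dy": 0, "dz": 0.05, "turn": 0}, {"dx": 0, "dy": 0, "dz": 0.07, "turn": 0}, {"dx": 0, "dy": 0, "dz": 0.09, "turn": 0}, {"dx": 0, "dy": 0, "dz": 0.1, "turn": 0}, {"dx": 0, "dy": 0, "dz": 0.1, "turn": 0}, {"dx": 0, "dy": 0, "dz": 0.1, "turn": 0}, {"dx": 0, "dy": 0, "dz": 0.1, "turn": 0}, {"dx": 0, "dy": 0, "dz": 0.1, "turn": 0}]}}

```text
clock: 14.1
position: [0.4991, 0.2482, 0.1116]
eef_rot: [-0.639, 0.302, 0.64, 0.301]
ft_force: [0.4, -0.1, -1.6]
width: 0.296
```

```bash
python3 - <<'E'
from h import *
st=manip.state();M=R.from_quat(st['eef_rot']).as_matrix();print(st['clock'],st['position'],np.arctan2(M[1,2],M[0,2]),st['ft_force'],st['ft_torque'],st['width'])
f=manip.grab_frame('side');cv2.imwrite('pics/s7.png',cv2.resize(f['img'][250:400,140:320],None,fx=4.4,fy=4,interpolation=2)[:,:,::-1])
f=manip.grab_frame('top');cv2.imwrite('pics/t7.png',cv2.resize(f['img'][120:240,130:260],None,fx=5,fy=5,interpolation=2)[:,:,::-1])
E
```

```text
14.1 [0.49907202 0.24819189 0.11159252] 2.2610879205122667 [ 0.3839477  -0.13907265 -1.57183686] [-0.00168286  0.08112717 -0.00785436] 0.2955099883089877
```

View pics/s7.png

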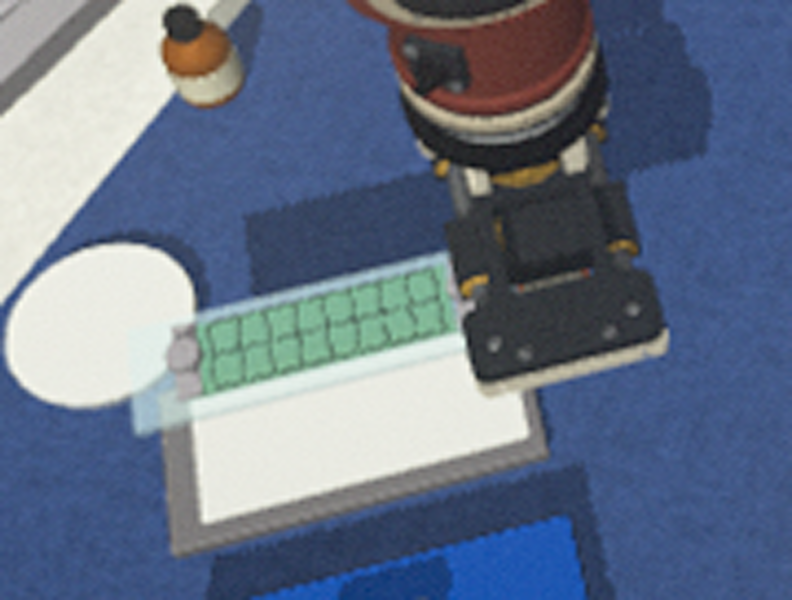

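View pics/t7.png

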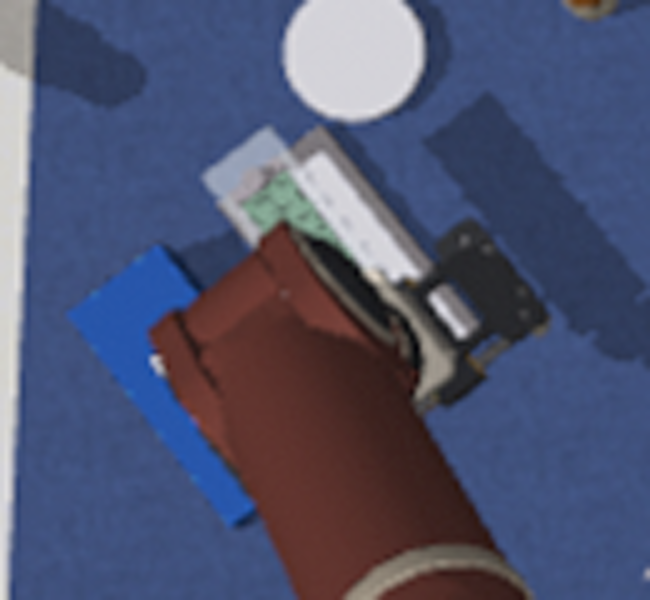

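```bash
python3 - <<'E'
from h import *
s=manip.grab_frame('side');t=manip.grab_frame('top')
sp=np.c_[(np.array([133,135])+.5)/4.4-.5+140,(np.array([415,328])+.5)/4-.5+250]
tp=cr([(203,177),(268,127)],5,(130,120))
print(tri(s,sp,t,tp))
th=.69;c=np.array([.4991,.2482]);d=np.array([np.cos(th),np.sin(th)]);n=np.array([-d[1],d[0]])
for k in(1,-1):
  P=np.r_[c+.18*d+k*.025*n,.1135];print(P,proj(s,P),proj(t,P))
print(sp,tp)
E
```

```text
[[6.19752055e-01 3.78600782e-01 1.29769629e-01 5.54547951e-05]
 [6.50328818e-01 3.43098918e-01 1.20071936e-01 3.86638398e-03]]
[0.62201085 0.38205784 0.1135    ] [[170.04323592 358.05706785]] [[170.71031862 155.07463336]]
[0.65383771 0.34349554 0.1135    ] [[168.47275322 332.60885807]] [[184.07295482 144.77823836]]
[[169.84090909 353.375     ]
 [170.29545455 331.625     ]] [[170.2 155. ]
 [183.2 145. ]]
```

Request:
{"name": "move_arm", "arguments": {"commands": [{"dx": -0.006, "dy": -0.02, "dz": 0.02, "turn": -0.06}, {"dx": -0.012, "dy": -0.06, "dz": 0.02, "turn": -0.16}, {"dx": -0.02, "dy": -0.1, "dz": 0.02, "turn": -0.28}, {"dx": -0.027, "dy": -0.145, "dz": 0.02, "turn": -0.4}, {"dx": -0.034, "dy": -0.19, "dz": 0.02, "turn": -0.52}, {"dx": -0.041, "dy": -0.235, "dz": 0.02, "turn": -0.64}, {"dx": -0.048, "dy": -0.28, "dz": 0.02, "turn": -0.76}, {"dx": -0.054, "dy": -0.32, "dz": 0.02, "turn": -0.88}, {"dx": -0.059, "dy": -0.35, "dz": 0.02, "turn": -0.97}, {"dx": -0.061, "dy": -0.365, "dz": 0.02, "turn": -1.014}]}}

```text
clock: 15.3
position: [0.438, -0.1196, 0.1328]
eef_rot: [-0.411, 0.576, 0.411, 0.575]
ft_force: [-0.9, 0.4, -2.7]
width: 0.301
```

Request:
{"name": "move_arm", "arguments": {"commands": [{"dx": 0, "dy": 0, "dz": -0.01, "turn": 0}, {"dx": 0, "dy": 0, "dz": -0.02, "turn": 0}, {"dx": 0, "dy": 0, "dz": -0.03, "turn": 0}, {"dx": 0, "dy": 0, "dz": -0.04, "turn": 0}, {"dx": 0, "dy": 0, "dz": -0.05, "turn": 0}, {"dx": 0, "dy": 0, "dz": -0.06, "turn": 0}, {"dx": 0, "dy": 0, "dz": -0.07, "turn": 0}, {"dx": 0, "dy": 0, "dz": -0.07, "turn": 0}, {"dx": 0, "dy": 0, "dz": -0.07, "turn": 0}, {"dx": 0, "dy": 0, "dz": -0.07, "turn": 0}]}}

```text
clock: 16.3
position: [0.4391, -0.1166, 0.0629]
eef_rot: [-0.413, 0.574, 0.413, 0.574]
ft_force: [-0.2, 0.3, -1.3]
width: 0.298
```

```bash
python3 - <<'E'
from h import *
st=manip.state();M=R.from_quat(st['eef_rot']).as_matrix();print(st['clock'],st['position'],np.arctan2(M[1,2],M[0,2]),st['ft_force'],st['ft_torque'],st['width'],st['joints'])
f=manip.grab_frame('side');save(f,'side8.png');cv2.imwrite('pics/s8.png',cv2.resize(f['img'][130:260,220:390],None,fx=4.4,fy=4.4,interpolation=2)[:,:,::-1])
f=manip.grab_frame('top');cv2.imwrite('pics/t8.png',cv2.resize(f['img'][100:220,290:430],None,fx=5,fy=5,interpolation=2)[:,:,::-1])
E
```

```text
16.3 [ 0.43910484 -0.11657366  0.06294624] 1.2469035692936097 [-0.22460503  0.28788845 -1.29776966] [0.01436761 0.15577521 0.01392011] 0.2978587481387013 [ 0.22521477  0.56919955 -0.02001904  2.13666037  0.02573559  0.43502215
  1.4319255 ]
```

View pics/s8.png

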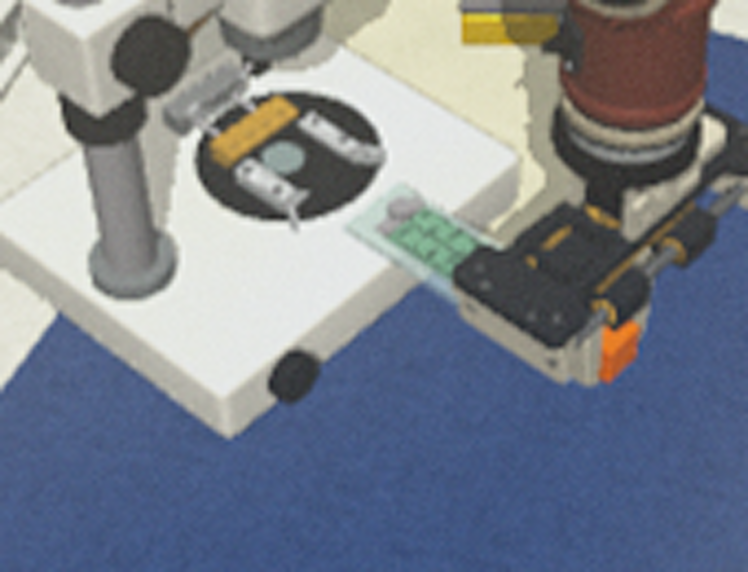

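View pics/t8.png

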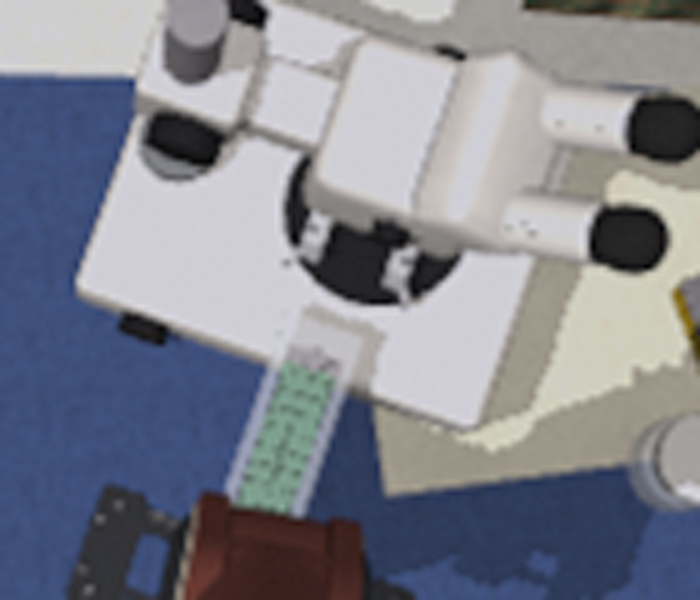

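```bash
python3 - <<'E'
from h import *
s=manip.grab_frame('side');t=manip.grab_frame('top')
def loc(W,o=(.6845,-.1995),th=-.324):
    d=W[:,:2]-o;c,sn=np.cos(th),np.sin(th);return np.c_[c*d[:,0]+sn*d[:,1],-sn*d[:,0]+c*d[:,1]]
for z in(.052,.06,): print(z,'cheeks side\n',loc(onz(s,cr([(297,225),(380,160)],4.4,(220,130)),z)).round(4),'top\n',loc(onz(t,cr([(288,262),(405,303)],5,(290,100)),z)).round(4))
print('lips side',loc(onz(s,cr([(237,165),(262,155),(307,120),(295,205),(365,155)],4.4,(220,130)),.06)).round(4))
print('jaw side corners',loc(onz(s,cr([(208,142),(282,95),(300,108),(217,163)],4.4,(220,130)),.065)).round(4))
print('front side',loc(onz(s,cr([(345,230),(402,183)],4.4,(220,130)),.066)).round(4))
print('front top',loc(onz(t,cr([(300,310),(367,330)],5,(290,100)),.068)).round(4))
print('nose expected',loc(np.array([[.4391,-.1166,0]])+.18*np.array([[np.cos(-.324),np.sin(-.324),0]])))
f=s['img'];cv2.imwrite('pics/s9.png',cv2.resize(f[140:190,255:320],None,fx=11,fy=11,interpolation=2)[:,:,::-1])
f=t['img'];cv2.imwrite('pics/t9.png',cv2.resize(f[130:185,330:385],None,fx=10,fy=10,interpolation=2)[:,:,::-1])
E
```

```text
0.052 cheeks side
 [[-0.0475  0.0339]
 [-0.0469 -0.0422]] top
 [[-0.0472  0.0365]
 [-0.047  -0.0411]]
0.06 cheeks side
 [[-0.0533  0.039 ]
 [-0.0526 -0.0363]] top
 [[-0.0486  0.0367]
 [-0.0484 -0.0405]]
lips side [[ 0.0116  0.0268]
 [ 0.0063  0.01  ]
 [ 0.0075 -0.0321]
 [-0.0404  0.0276]
 [-0.0425 -0.0333]]
jaw side corners [[ 0.0363  0.0278]
 [ 0.0323 -0.0346]
 [ 0.0149 -0.0335]
 [ 0.0183  0.0372]]
front side [[-0.0822  0.0265]
 [-0.0809 -0.026 ]]
front top [[-0.0759  0.0199]
 [-0.0737 -0.0232]]
nose expected [[-0.07902386  0.00046089]]
```

View pics/s9.png

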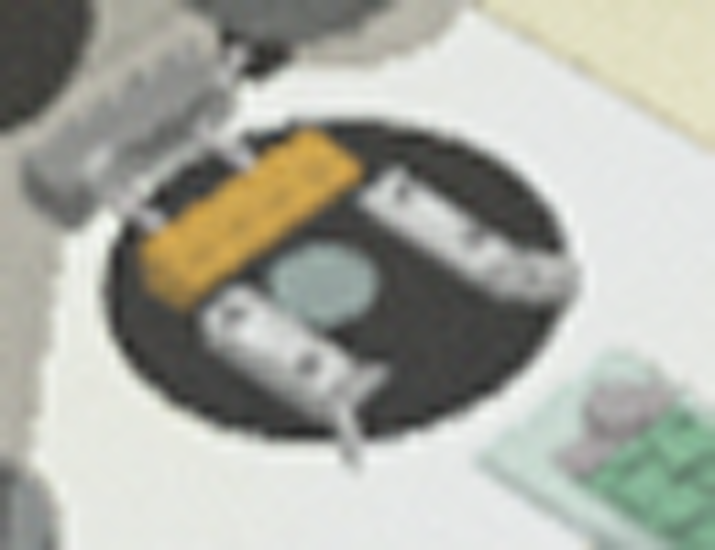

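View pics/t9.png

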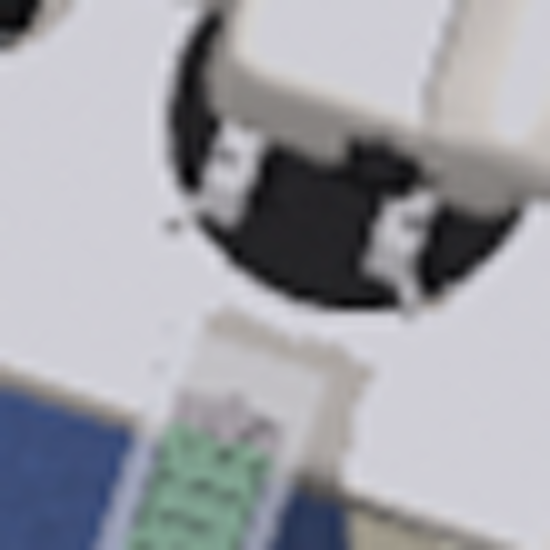

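Request:
{"name": "move_arm", "arguments": {"commands": [{"dx": 0, "dy": 0, "dz": -0.003, "turn": 0}, {"dx": 0, "dy": 0, "dz": -0.006, "turn": 0}, {"dx": 0, "dy": 0, "dz": -0.009, "turn": 0}, {"dx": 0, "dy": 0, "dz": -0.011, "turn": 0}, {"dx": 0, "dy": 0, "dz": -0.0115, "turn": 0}, {"dx": 0, "dy": 0, "dz": -0.0115, "turn": 0}, {"dx": 0, "dy": 0, "dz": -0.0115, "turn": 0}, {"dx": 0, "dy": 0, "dz": -0.0115, "turn": 0}, {"dx": 0, "dy": 0, "dz": -0.0115, "turn": 0}, {"dx": 0, "dy": 0, "dz": -0.0115, "turn": 0}]}}

```text
clock: 17.5
position: [0.4388, -0.1164, 0.0512]
eef_rot: [-0.413, 0.574, 0.413, 0.574]
ft_force: [0.2, 0.5, -2.1]
width: 0.297
```

```bash
python3 - <<'E'
from h import *
st=manip.state();M=R.from_quat(st['eef_rot']).as_matrix();print(st['clock'],st['position'],np.arctan2(M[1,2],M[0,2])-np.pi/2,st['ft_force'],st['ft_torque'],M[:,0])
f=manip.grab_frame('side');cv2.imwrite('pics/s10.png',cv2.resize(f['img'][130:230,240:370],None,fx=6,fy=6,interpolation=2)[:,:,::-1])
E
```

```text
17.5 [ 0.43876264 -0.11643982  0.05120469] -0.32371418423454745 [ 0.21464055  0.49616068 -2.07838393] [0.06076012 0.14145178 0.01407773] [ 1.12301227e-04 -9.14932708e-05 -9.99999990e-01]
```

View pics/s10.png

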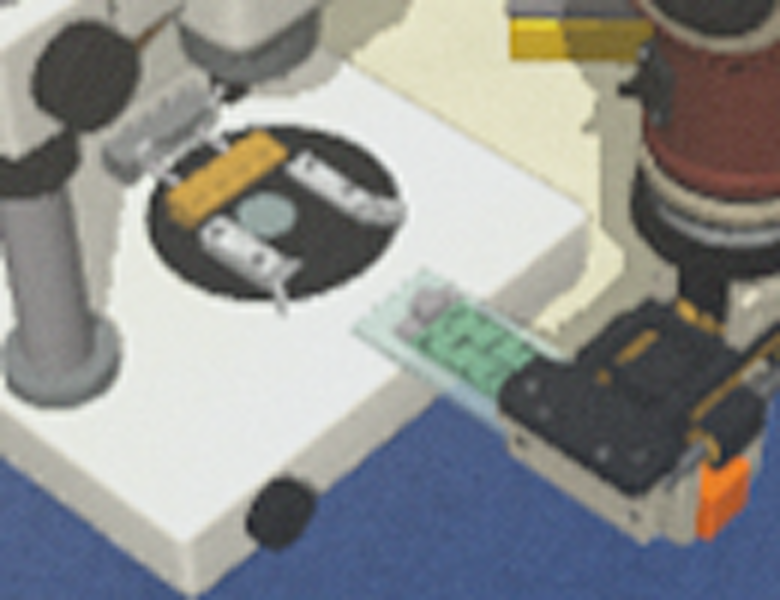

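Request:
{"name": "move_arm", "arguments": {"commands": [{"dx": 0, "dy": 0, "dz": -0.0005, "turn": 0}, {"dx": 0, "dy": 0, "dz": -0.001, "turn": 0}, {"dx": 0, "dy": 0, "dz": -0.0015, "turn": 0}, {"dx": 0, "dy": 0, "dz": -0.0015, "turn": 0}, {"dx": 0, "dy": 0, "dz": -0.0015, "turn": 0}, {"dx": 0, "dy": 0, "dz": -0.0015, "turn": 0}, {"dx": 0, "dy": 0, "dz": -0.0015, "turn": 0}, {"dx": 0, "dy": 0, "dz": -0.0015, "turn": 0}, {"dx": 0, "dy": 0, "dz": -0.0015, "turn": 0}, {"dx": 0, "dy": 0, "dz": -0.0015, "turn": 0}]}}

```text
clock: 18.55
position: [0.4387, -0.1164, 0.0497]
eef_rot: [-0.413, 0.574, 0.413, 0.574]
ft_force: [-1.9, -0.2, 2.6]
width: 0.301
```

```bash
python3 - <<'E'
from h import *
st=manip.state();print(st['clock'],st['position'],st['ft_force'],st['ft_torque'])
E
```

```text
18.55 [ 0.4386837  -0.11641723  0.04965419] [-1.90992822 -0.16678505  2.63828798] [0.00355149 0.05549896 0.02888544]
```

Request:
{"name": "move_arm", "arguments": {"commands": [{"dx": 0.0047, "dy": -0.0016, "dz": 0, "turn": 0}, {"dx": 0.0095, "dy": -0.0032, "dz": 0, "turn": 0}, {"dx": 0.0142, "dy": -0.0048, "dz": 0, "turn": 0}, {"dx": 0.019, "dy": -0.0064, "dz": 0, "turn": 0}, {"dx": 0.0237, "dy": -0.008, "dz": 0, "turn": 0}, {"dx": 0.0284, "dy": -0.0095, "dz": 0, "turn": 0}, {"dx": 0.0332, "dy": -0.0111, "dz": 0, "turn": 0}, {"dx": 0.0379, "dy": -0.0127, "dz": 0, "turn": 0}, {"dx": 0.0379, "dy": -0.0127, "dz": 0, "turn": 0}, {"dx": 0.0379, "dy": -0.0127, "dz": 0, "turn": 0}]}}

```text
clock: 19.55
position: [0.478, -0.1296, 0.0497]
eef_rot: [-0.414, 0.573, 0.412, 0.575]
ft_force: [1.1, 0.2, -0.8]
width: 0.304
```

```bash
cat > look.py <<'E'
from h import *
import sys
st=manip.state();M=R.from_quat(st['eef_rot']).as_matrix();th=-.324;u=np.array([np.cos(th),np.sin(th)]);n=np.array([-u[1],u[0]])
d=st['position'][:2]+.18*u-[.6845,-.1995]
print(st['clock'],st['position'],'nose',(d@u).round(4),(d@n).round(4),'f',st['ft_force'][:2]@u,st['ft_force'][:2]@n,st['ft_force'][2],st['ft_torque'],np.arctan2(M[1,2],M[0,2])-np.pi/2,st['width'])
k=sys.argv[1]
f=manip.grab_frame('side');cv2.imwrite(f'pics/s{k}.png',cv2.resize(f['img'][140:210,250:345],None,fx=8,fy=8,interpolation=2)[:,:,::-1])
f=manip.grab_frame('top');cv2.imwrite(f'pics/t{k}.png',cv2.resize(f['img'][120:200,320:400],None,fx=7,fy=7,interpolation=2)[:,:,::-1])
E
python3 look.py 11
```

```text
19.55 [ 0.4780225  -0.12956778  0.04970506] nose -0.038 0.0006 f 0.9533209084381205 0.5086592616635331 -0.7969188041133746 [-0.07656795 -0.15905367 -0.02311224] -0.3238531452515061 0.30426407982332737
```

View pics/s11.png

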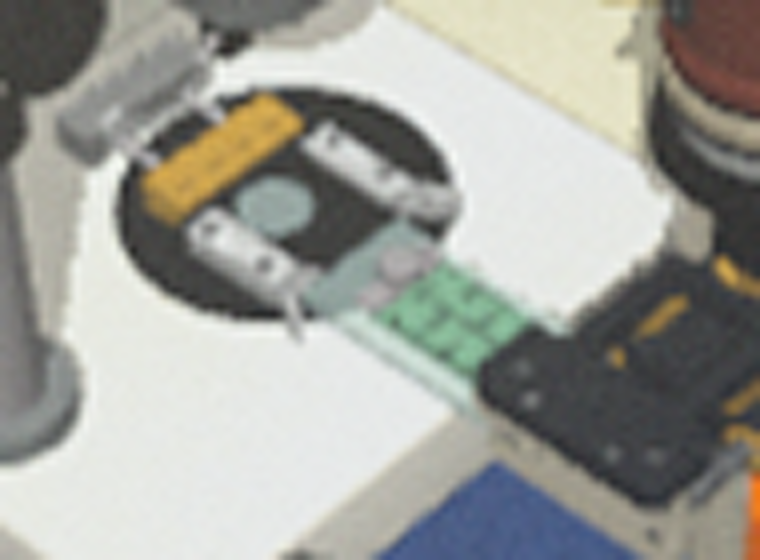

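View pics/t11.png

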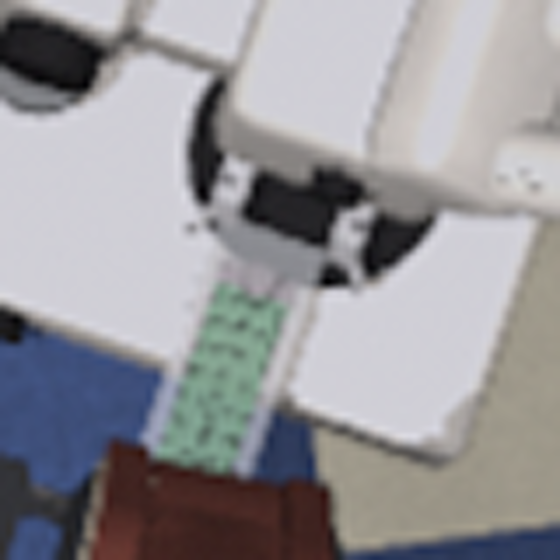

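```bash
python3 - <<'E'
from h import *
f=manip.grab_frame('side');cv2.imwrite('pics/s12.png',cv2.resize(f['img'][150:190,265:320],None,fx=14,fy=14,interpolation=2)[:,:,::-1])
f=manip.grab_frame('top');cv2.imwrite('pics/t12.png',cv2.resize(f['img'][138:168,340:380],None,fx=18,fy=18,interpolation=2)[:,:,::-1])
E
```

```text
(no output)
```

View pics/s12.png

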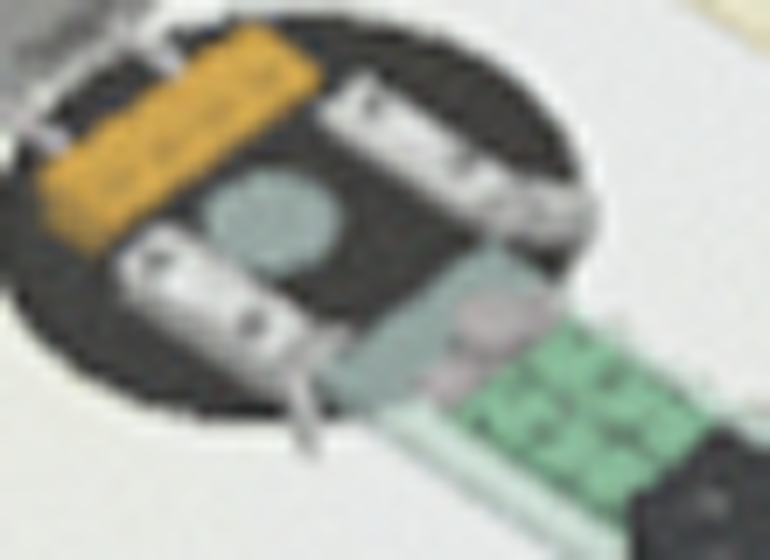

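View pics/t12.png

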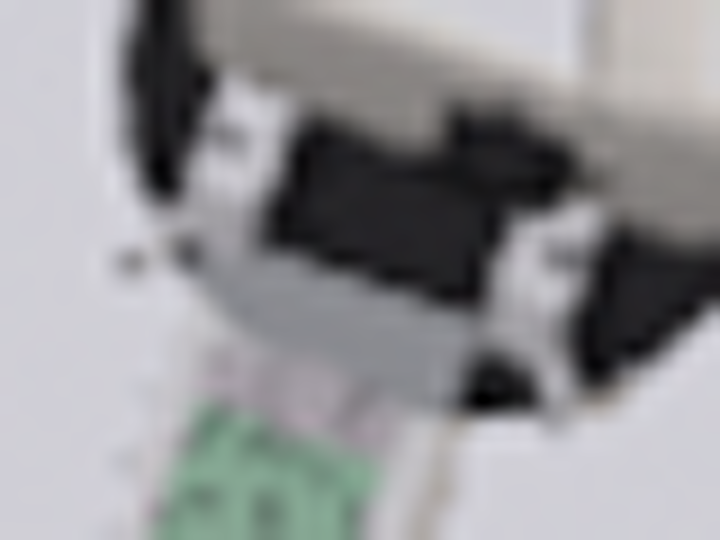

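Request:
{"name": "move_arm", "arguments": {"commands": [{"dx": -0.0004, "dy": -0.0012, "dz": 0, "turn": 0}, {"dx": -0.0008, "dy": -0.0024, "dz": 0, "turn": 0}, {"dx": 0.001, "dy": -0.003, "dz": 0, "turn": 0}, {"dx": 0.0025, "dy": -0.0035, "dz": 0, "turn": 0}, {"dx": 0.004, "dy": -0.004, "dz": 0, "turn": 0}, {"dx": 0.006, "dy": -0.0046, "dz": 0, "turn": 0}, {"dx": 0.0075, "dy": -0.0052, "dz": 0, "turn": 0}, {"dx": 0.0087, "dy": -0.0056, "dz": 0, "turn": 0}, {"dx": 0.0087, "dy": -0.0056, "dz": 0, "turn": 0}, {"dx": 0.0087, "dy": -0.0056, "dz": 0, "turn": 0}]}}

```text
clock: 20.75
position: [0.4856, -0.1352, 0.0495]
eef_rot: [-0.413, 0.574, 0.412, 0.574]
ft_force: [-1.8, -0.7, 0.7]
width: 0.302
```

```bash
sed -i "s/\[140:210,250:345\],None,fx=8,fy=8/[150:190,265:320],None,fx=14,fy=14/;s/\[120:200,320:400\],None,fx=7,fy=7/[138:168,340:380],None,fx=18,fy=18/" look.py; python3 look.py 13
```

```text
20.75 [ 0.48556601 -0.13516844  0.04954452] nose -0.0291 -0.0023 f -1.4494511692577394 -1.1859365763131156 0.6934395063258114 [-0.04445743  0.21616728  0.02925483] -0.3243448076966584 0.3022271617255592
```

View pics/s13.png

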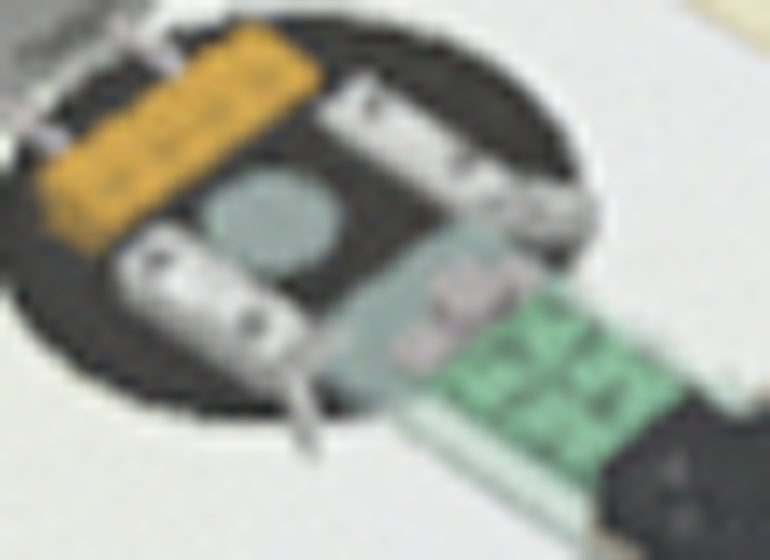

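View pics/t13.png

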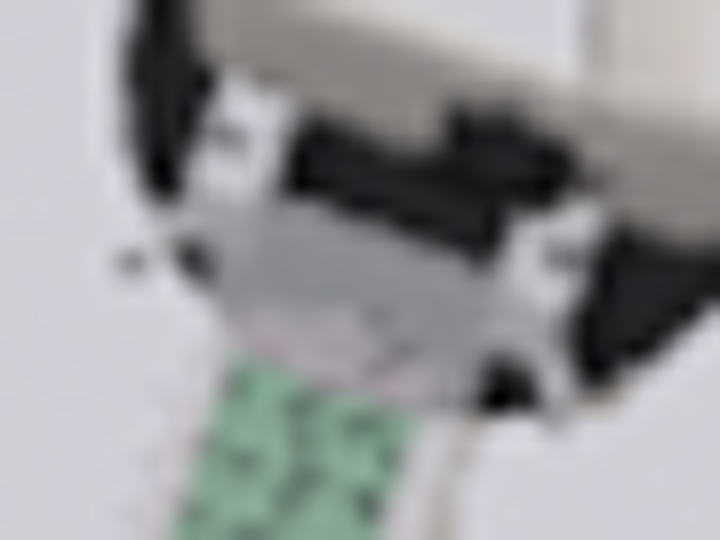

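Request:
{"name": "move_arm", "arguments": {"commands": [{"dx": 0.0019, "dy": -0.0006, "dz": 0, "turn": 0}, {"dx": 0.0038, "dy": -0.0013, "dz": 0, "turn": 0}, {"dx": 0.0057, "dy": -0.0019, "dz": 0, "turn": 0}, {"dx": 0.0076, "dy": -0.0025, "dz": 0, "turn": 0}, {"dx": 0.0095, "dy": -0.0032, "dz": 0, "turn": 0}, {"dx": 0.0114, "dy": -0.0038, "dz": 0, "turn": 0}, {"dx": 0.0133, "dy": -0.0045, "dz": 0, "turn": 0}, {"dx": 0.0142, "dy": -0.0048, "dz": 0, "turn": 0}, {"dx": 0.0142, "dy": -0.0048, "dz": 0, "turn": 0}, {"dx": 0.0142, "dy": -0.0048, "dz": 0, "turn": 0}]}}

```text
clock: 21.85
position: [0.4999, -0.1396, 0.0496]
eef_rot: [-0.413, 0.574, 0.413, 0.574]
ft_force: [-1.3, 1.8, 1.1]
width: 0.304
```

```bash
python3 look.py 14
```

```text
21.85 [ 0.49991778 -0.13957787  0.04964415] nose -0.0141 -0.002 f -1.8131504280782436 1.303695340831458 1.0871181930467497 [ 0.11153696  0.24418863 -0.01895232] -0.32365295022222695 0.30449760822678185
```

View pics/s14.png

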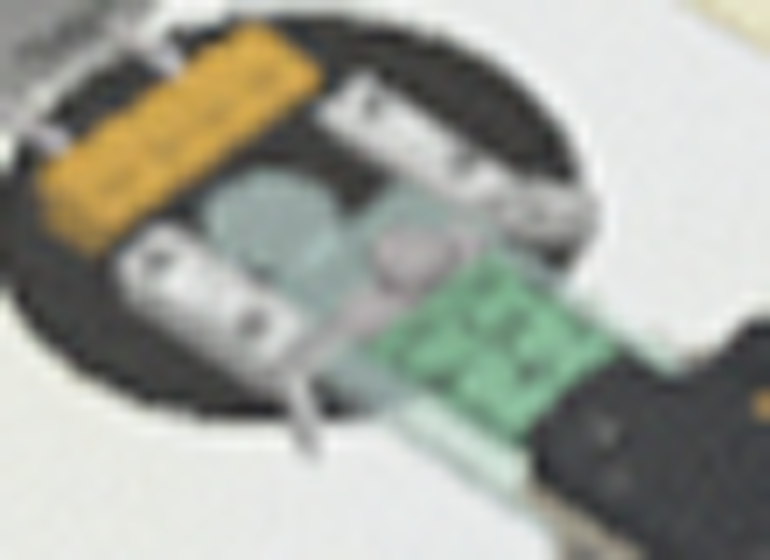

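View pics/t14.png

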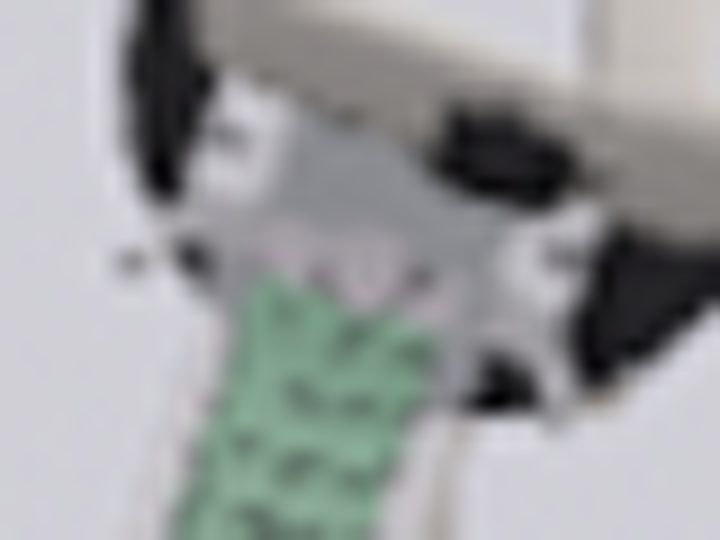

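Request:
{"name": "move_arm", "arguments": {"commands": [{"dx": 0.0028, "dy": -0.001, "dz": 0, "turn": 0}, {"dx": 0.0057, "dy": -0.0019, "dz": 0, "turn": 0}, {"dx": 0.0085, "dy": -0.0029, "dz": 0, "turn": 0}, {"dx": 0.0114, "dy": -0.0038, "dz": 0, "turn": 0}, {"dx": 0.0142, "dy": -0.0048, "dz": 0, "turn": 0}, {"dx": 0.0171, "dy": -0.0057, "dz": 0, "turn": 0}, {"dx": 0.02, "dy": -0.0067, "dz": 0, "turn": 0}, {"dx": 0.0218, "dy": -0.0073, "dz": 0, "turn": 0}, {"dx": 0.0218, "dy": -0.0073, "dz": 0, "turn": 0}, {"dx": 0.0218, "dy": -0.0073, "dz": 0, "turn": 0}]}}

```text
clock: 22.95
position: [0.5213, -0.1469, 0.0499]
eef_rot: [-0.413, 0.574, 0.413, 0.574]
ft_force: [-4.7, 0.6, 5.3]
width: 0.303
```

```bash
python3 look.py 15
```

```text
22.95 [ 0.52133727 -0.1469211   0.04988741] nose 0.0086 -0.0021 f -4.62579940380901 -0.8690837044900073 5.259761361655048 [0.26053298 0.58373913 0.00966463] -0.3238795130694745 0.3032368998515136
```

View pics/s15.png

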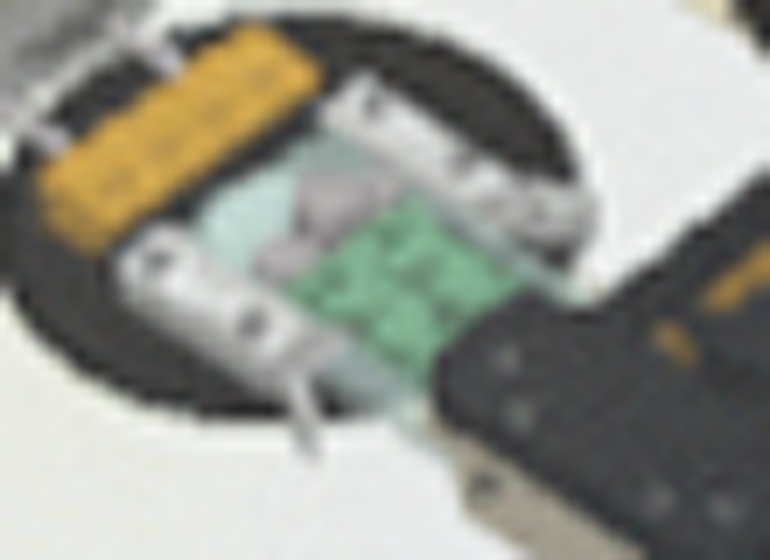

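Request:
{"name": "move_arm", "arguments": {"commands": [{"dx": 0.0013, "dy": -0.0004, "dz": 0.0003, "turn": 0}, {"dx": 0.0026, "dy": -0.0009, "dz": 0.0003, "turn": 0}, {"dx": 0.0039, "dy": -0.0013, "dz": 0.0003, "turn": 0}, {"dx": 0.0052, "dy": -0.0018, "dz": 0.0003, "turn": 0}, {"dx": 0.0066, "dy": -0.0022, "dz": 0.0003, "turn": 0}, {"dx": 0.0079, "dy": -0.0027, "dz": 0.0003, "turn": 0}, {"dx": 0.0095, "dy": -0.0032, "dz": 0.0003, "turn": 0}, {"dx": 0.0104, "dy": -0.0035, "dz": 0.0003, "turn": 0}, {"dx": 0.0104, "dy": -0.0035, "dz": 0.0003, "turn": 0}, {"dx": 0.0104, "dy": -0.0035, "dz": 0.0003, "turn": 0}]}}

```text
clock: 24.05
position: [0.5315, -0.1503, 0.0501]
eef_rot: [-0.413, 0.574, 0.413, 0.574]
ft_force: [-4.2, 0.9, 6.6]
width: 0.3
```

```bash
python3 look.py 16
```

```text
24.05 [ 0.53154326 -0.15030042  0.0500873 ] nose 0.0193 -0.0021 f -4.303570237767805 -0.47848147528741486 6.57218323596527 [ 0.26083824  0.79863782 -0.00254285] -0.32378218105010825 0.29962667042556324
```

View pics/s16.png

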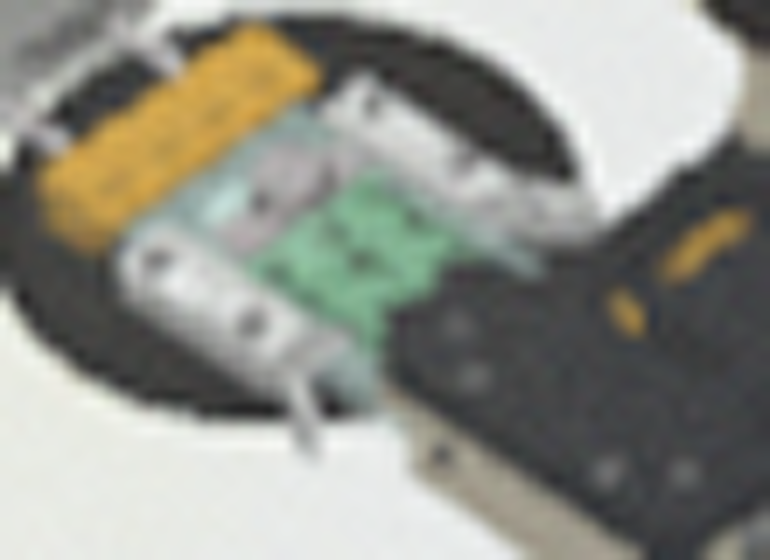

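Request:
{"name": "move_arm", "arguments": {"commands": [{"dx": 0, "dy": 0, "dz": 0.0004, "turn": 0}, {"dx": 0.0005, "dy": -0.0002, "dz": 0.0007, "turn": 0}, {"dx": 0.001, "dy": -0.0003, "dz": 0.0007, "turn": 0}, {"dx": 0.0018, "dy": -0.0006, "dz": 0.0007, "turn": 0}, {"dx": 0.0027, "dy": -0.0009, "dz": 0.0007, "turn": 0}, {"dx": 0.0038, "dy": -0.0013, "dz": 0.0007, "turn": 0}, {"dx": 0.0047, "dy": -0.0016, "dz": 0.0007, "turn": 0}, {"dx": 0.0047, "dy": -0.0016, "dz": 0.0007, "turn": 0}, {"dx": 0.0047, "dy": -0.0016, "dz": 0.0007, "turn": 0}, {"dx": 0.0047, "dy": -0.0016, "dz": 0.0007, "turn": 0}]}}

```text
clock: 25.15
position: [0.5359, -0.1517, 0.0504]
eef_rot: [-0.413, 0.574, 0.413, 0.574]
ft_force: [-3.2, 0.4, -1.9]
width: 0.301
```

```bash
python3 look.py 17
```

```text
25.15 [ 0.53585247 -0.15172815  0.05043684] nose 0.0239 -0.002 f -3.189180307252781 -0.6186806341144048 -1.8614286340860533 [0.28357117 0.67461123 0.00654143] -0.32369919125704105 0.3014460525909336
```

View pics/s17.png

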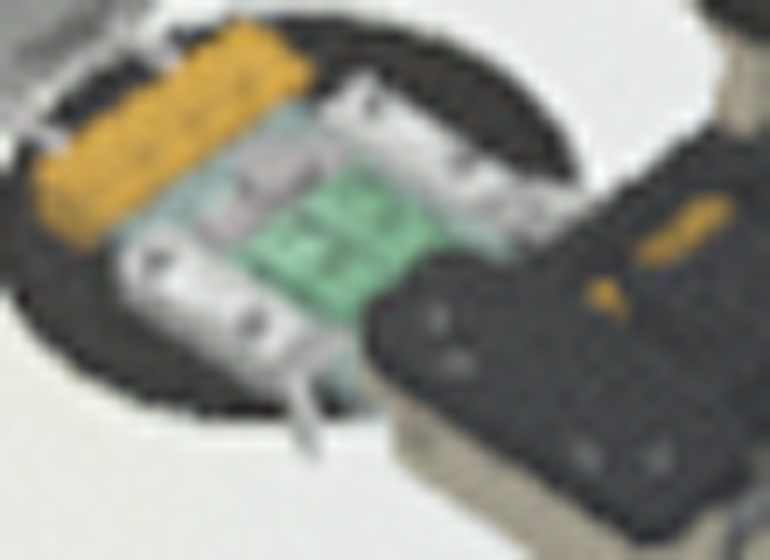

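Request:
{"name": "move_arm", "arguments": {"commands": [{"dx": 0.001, "dy": -0.0003, "dz": 0, "turn": 0}, {"dx": 0.0019, "dy": -0.0006, "dz": 0, "turn": 0}, {"dx": 0.0029, "dy": -0.001, "dz": 0, "turn": 0}, {"dx": 0.0038, "dy": -0.0013, "dz": 0, "turn": 0}, {"dx": 0.0047, "dy": -0.0016, "dz": 0, "turn": 0}, {"dx": 0.0057, "dy": -0.0019, "dz": 0, "turn": 0}, {"dx": 0.0066, "dy": -0.0022, "dz": 0, "turn": 0}, {"dx": 0.0066, "dy": -0.0022, "dz": 0, "turn": 0}, {"dx": 0.0066, "dy": -0.0022, "dz": 0, "turn": 0}, {"dx": 0.0066, "dy": -0.0022, "dz": 0, "turn": 0}]}}

```text
clock: 26.25
position: [0.5428, -0.1541, 0.0505]
eef_rot: [-0.413, 0.574, 0.413, 0.574]
ft_force: [-3.4, 1.4, -1.6]
width: 0.297
```

```bash
python3 look.py 18
```

```text
26.25 [ 0.54279585 -0.15407405  0.05053697] nose 0.0312 -0.0021 f -3.6595156542656535 0.2179401551527053 -1.5581379258500152 [ 0.40691211  1.07439634 -0.02206817] -0.3237383188030798 0.2972251536812708
```

View pics/s18.png

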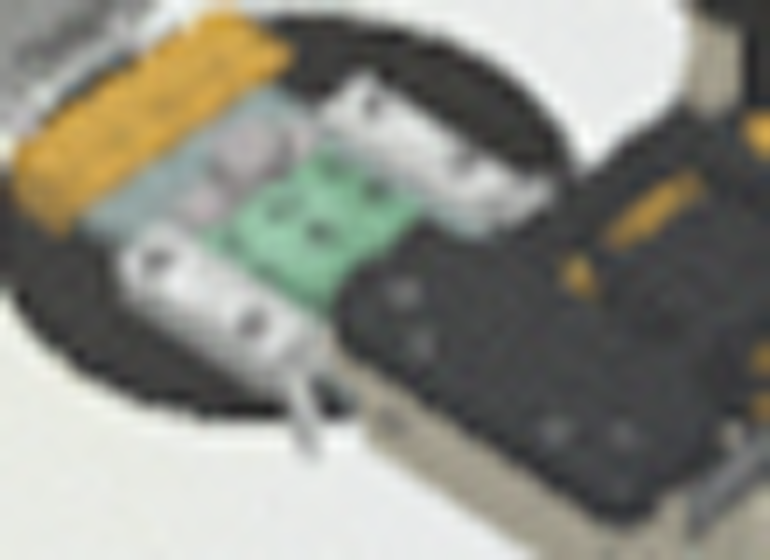

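Request:
{"name": "move_arm", "arguments": {"commands": [{"dx": 0.0005, "dy": -0.0002, "dz": 0, "turn": 0}, {"dx": 0.001, "dy": -0.0003, "dz": 0, "turn": 0}, {"dx": 0.0014, "dy": -0.0005, "dz": 0, "turn": 0}, {"dx": 0.0019, "dy": -0.0006, "dz": 0, "turn": 0}, {"dx": 0.0019, "dy": -0.0006, "dz": 0, "turn": 0}, {"dx": 0.0019, "dy": -0.0006, "dz": 0, "turn": 0}, {"dx": 0.0019, "dy": -0.0006, "dz": 0, "turn": 0}, {"dx": 0.0019, "dy": -0.0006, "dz": 0, "turn": 0}, {"dx": 0.0019, "dy": -0.0006, "dz": 0, "turn": 0}, {"dx": 0.0019, "dy": -0.0006, "dz": 0, "turn": 0}]}}

```text
clock: 27.35
position: [0.5448, -0.1547, 0.0506]
eef_rot: [-0.413, 0.574, 0.413, 0.574]
ft_force: [-4.2, 0.6, -2.3]
width: 0.298
```

```bash
python3 look.py 19; python3 - <<'E'
from h import *
f=manip.grab_frame('side')
th=-.324;u=np.array([np.cos(th),np.sin(th)])
ref=None
for fn in('pics/side0.png',None):
    im=f['img'] if fn is None else cv2.imread(fn)[:,:,::-1]
    m=cv2.inRange(cv2.cvtColor(np.ascontiguousarray(im),cv2.COLOR_RGB2HSV),(15,110,140),(28,255,255));m[:145]=0;m[175:]=0;m[:,:255]=0;m[:,295:]=0
    M=cv2.moments(m,True);c=(M['m10']/M['m00'],M['m01']/M['m00']);W=onz(f,[c],.063)[0,:2];print(M['m00'],c,W@u)
E
```

```text
27.35 [ 0.54475826 -0.15469357  0.05058036] nose 0.0333 -0.002 f -4.152753058129539 -0.7837844323761287 -2.2603507995073215 [ 0.48877365  1.30935155 -0.03821562] -0.32372736100787036 0.2981776813566498
129.0 (277.06201550387595, 158.93023255813952) 0.7376267296592255
120.0 (274.275, 157.09166666666667) 0.7488802673267085
```

Request:
{"name": "move_arm", "arguments": {"commands": [{"dx": 0.0003, "dy": -0.0001, "dz": 0, "turn": 0}, {"dx": 0.0006, "dy": -0.0002, "dz": 0, "turn": 0}, {"dx": 0.0009, "dy": -0.0003, "dz": 0, "turn": 0}, {"dx": 0.0014, "dy": -0.0005, "dz": 0, "turn": 0}, {"dx": 0.0014, "dy": -0.0005, "dz": 0, "turn": 0}, {"dx": 0.0014, "dy": -0.0005, "dz": 0, "turn": 0}, {"dx": 0.0014, "dy": -0.0005, "dz": 0, "turn": 0}, {"dx": 0.0014, "dy": -0.0005, "dz": 0, "turn": 0}, {"dx": 0.0014, "dy": -0.0005, "dz": 0, "turn": 0}, {"dx": 0.0014, "dy": -0.0005, "dz": 0, "turn": 0}]}}

```text
clock: 28.5
position: [0.5457, -0.155, 0.0506]
eef_rot: [-0.413, 0.574, 0.413, 0.574]
ft_force: [-5.5, 1.7, -1.2]
width: 0.3
```

```bash
python3 look.py 20
```

```text
28.5 [ 0.54571302 -0.15502722  0.05059452] nose 0.0343 -0.002 f -5.735766031345852 -0.15802485642815292 -1.2482328886130971 [ 0.60284685  1.40735646 -0.04148875] -0.3237462439865828 0.30028841919828
```

Request:
{"name": "move_arm", "arguments": {"commands": [{"dx": 0.0003, "dy": -0.0001, "dz": 0, "turn": 0}, {"dx": 0.0006, "dy": -0.0002, "dz": 0, "turn": 0}, {"dx": 0.0009, "dy": -0.0003, "dz": 0, "turn": 0}, {"dx": 0.0012, "dy": -0.0004, "dz": 0, "turn": 0}, {"dx": 0.0012, "dy": -0.0004, "dz": 0, "turn": 0}, {"dx": 0.0012, "dy": -0.0004, "dz": 0, "turn": 0}, {"dx": 0.0012, "dy": -0.0004, "dz": 0, "turn": 0}, {"dx": 0.0012, "dy": -0.0004, "dz": 0, "turn": 0}, {"dx": 0.0012, "dy": -0.0004, "dz": 0, "turn": 0}, {"dx": 0.0012, "dy": -0.0004, "dz": 0, "turn": 0}]}}

```text
clock: 29.6
position: [0.5457, -0.155, 0.0505]
eef_rot: [-0.412, 0.575, 0.414, 0.573]
ft_force: [-8.3, 3.2, 0.7]
width: 0.297
```

```bash
python3 look.py 21; python3 - <<'E'
from h import *
f=manip.grab_frame('side')
th=-.324;u=np.array([np.cos(th),np.sin(th)])
for fn in('pics/side0.png',None):
    im=f['img'] if fn is None else cv2.imread(fn)[:,:,::-1]
    m=cv2.inRange(cv2.cvtColor(np.ascontiguousarray(im),cv2.COLOR_RGB2HSV),(15,110,140),(28,255,255));m[:145]=0;m[175:]=0;m[:,:255]=0;m[:,295:]=0
    M=cv2.moments(m,True);c=(M['m10']/M['m00'],M['m01']/M['m00']);W=onz(f,[c],.063)[0,:2];print(M['m00'],c,W@u)
save(f,'side21.png');save(manip.grab_frame('top'),'top21.png')
E
```

```text
29.6 [ 0.54569232 -0.15499828  0.05051396] nose 0.0342 -0.002 f -8.879567675504882 0.3889139931943256 0.741790675358528 [ 0.62103554  1.63560985 -0.06081166] -0.32365192261697384 0.29669664809542845
129.0 (277.06201550387595, 158.93023255813952) 0.7376267296592255
123.0 (273.9512195121951, 157.01626016260164) 0.7497858621072205
```

View pics/s21.png

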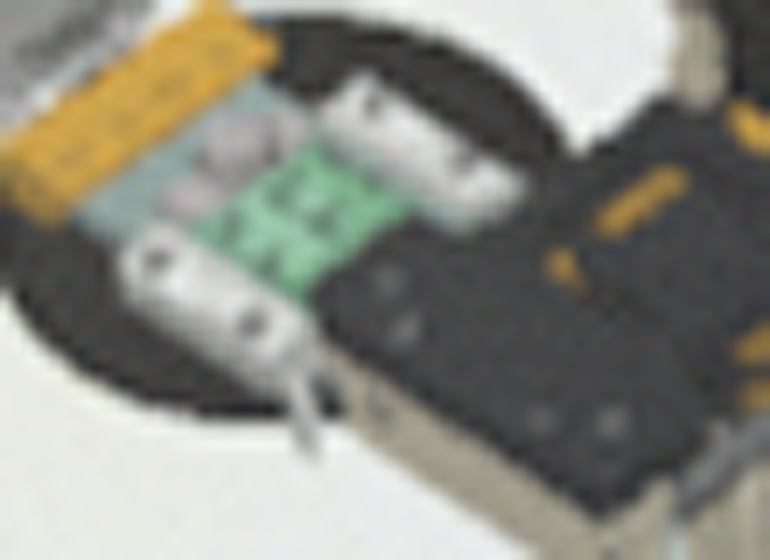

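View pics/side21.png

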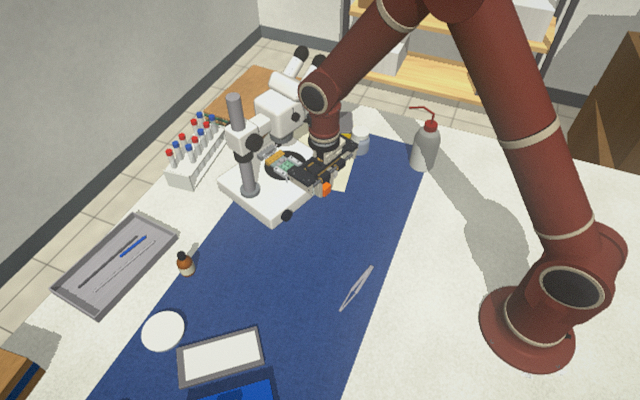

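View pics/top21.png

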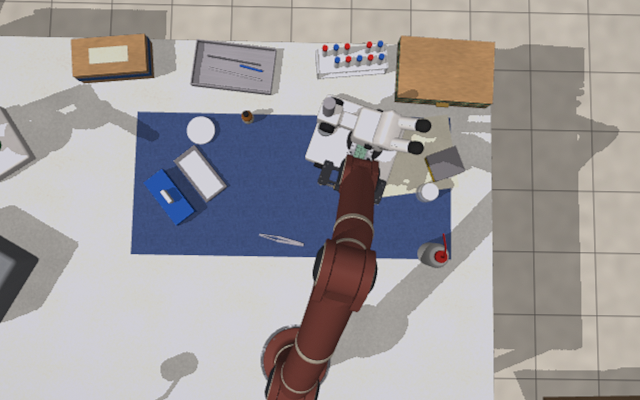

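Request:
{"name": "move_arm", "arguments": {"commands": [{"dx": 0.0003, "dy": -0.0001, "dz": 0, "turn": 0}, {"dx": 0.0006, "dy": -0.0002, "dz": 0, "turn": 0}, {"dx": 0.0009, "dy": -0.0003, "dz": 0, "turn": 0}, {"dx": 0.0012, "dy": -0.0004, "dz": 0, "turn": 0}, {"dx": 0.0012, "dy": -0.0004, "dz": 0, "turn": 0}, {"dx": 0.0012, "dy": -0.0004, "dz": 0, "turn": 0}, {"dx": 0.0012, "dy": -0.0004, "dz": 0, "turn": 0}, {"dx": 0.0012, "dy": -0.0004, "dz": 0, "turn": 0}, {"dx": 0.0012, "dy": -0.0004, "dz": 0, "turn": 0}, {"dx": 0.0012, "dy": -0.0004, "dz": 0, "turn": 0}]}}

```text
clock: 30.8
position: [0.5457, -0.155, 0.0505]
eef_rot: [-0.411, 0.575, 0.415, 0.573]
ft_force: [-9.9, 3.7, 0.7]
width: 0.301
```

Request:
{"name": "move_arm", "arguments": {"commands": [{"dx": 0, "dy": 0, "dz": 0, "turn": 0}, {"dx": 0, "dy": 0, "dz": 0, "turn": 0}, {"dx": 0, "dy": 0, "dz": 0, "turn": 0}, {"dx": 0, "dy": 0, "dz": 0, "turn": 0}, {"dx": 0, "dy": 0, "dz": 0, "turn": 0}, {"dx": 0, "dy": 0, "dz": 0, "turn": 0}, {"dx": 0, "dy": 0, "dz": 0, "turn": 0}, {"dx": 0, "dy": 0, "dz": 0, "turn": 0}, {"dx": 0, "dy": 0, "dz": 0, "turn": 0}, {"dx": 0, "dy": 0, "dz": 0, "turn": 0}]}}

```text
clock: 31.8
position: [0.5457, -0.155, 0.0504]
eef_rot: [-0.411, 0.575, 0.415, 0.573]
ft_force: [-10.4, 4.4, 1.1]
width: 0.298
```

```bash
python3 look.py 22
```

```text
31.8 [ 0.54565795 -0.15500403  0.05044555] nose 0.0342 -0.002 f -11.268935454950492 0.8162549604669109 1.0803472317592595 [ 0.71512728  1.90430122 -0.01069606] -0.3235632219401219 0.29802293825151543
```

View pics/s22.png

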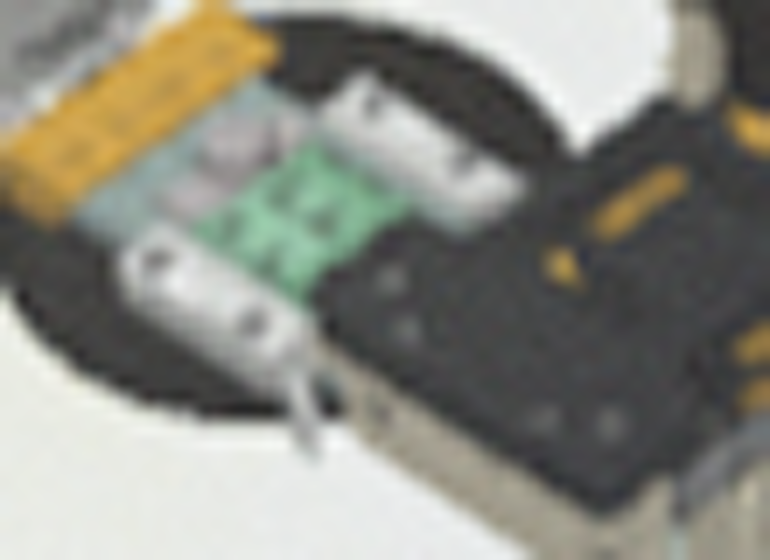

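```bash
python3 - <<'E'
from h import *
print(manip.finish_job());st=manip.state();print(st['clock'],st['position'],st['ft_force'],st['width'])
E
```

```text
the job is handed in; nothing more can be done
None
the job is handed in; nothing more can be done
```

I handed the job in at 31.8 s. The cover stands on the bench beside the stand, and the plate is pushed home against the jaw, still gripped. `finish_job` gives no verdict, so what follows is my own last checks.

- **Cover:** it stands upright on the mat, let go, about 115 mm from the stand centre by the commanded shift. The pictures show it right way up.
- **Jaw:** its centroid in the side camera moved about 12.1 mm, measured just before the last 1.2 mm of push. At the end, further push no longer moved the tool and only raised the force, so it is against the end stop.
- **Push and grip:** the wrist force is steady at about 11 N along the insertion direction. The handle width reads 28 mm, so the grip is holding.
- **Straightness:** the tool yaw is -0.324 rad. My fits of the microscope's edges gave -0.32 to -0.33. I kept the plate level; its flatness was checked only from the tool pose and the pictures.
- **Bystanders:** none was moved in the pictures I viewed; I did not measure them.

**Disagreements:**
- **Microscope position:** the two cameras differed by about 5 mm along the insertion direction. I relied on the pictures and the contact force for the final approach.
- **Sideways correction:** on entering the guide the plate sat about 2.5 mm towards the column side. I corrected this before it went under the lips.

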